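# Free the safety case, slide its cover open and fetch the peeler

## Task

Get the peeler out for the carrots: it lies in the safety case at the front of the utensil rack, but the spice jar under the rack's wire shelf stands where the case's cover slides back. First lift the jar out and set it down upright on the tray (do not drop it); then press the cover's tongue down and slide the cover all the way back; then take the peeler out and lay it flat on the black chopping board. Do not disturb the other things.

Things in the scene. Friction and masses are not known exactly. Their poses are not given: they have to be found in the camera images.
- rack: Utensil rack, fixed; origin on the table, x from its front (case side, nearer the robot) to its back, y left, z up. A wooden board 10 mm thick (x 45 to 185 mm, y +-200 mm) carries steel posts 12 mm thick at x 52 and 178, y +-191 mm, 258 mm high, and a wire shelf above it. Under the shelf stand the jar and, beside it, the tin and the cup
- shelf_edge (a point): Middle of the front edge of the rack's wire shelf: rack x = 45 mm, y = 0, at the shelf's underside, 242 mm above the table; axes as the rack's. The shelf reaches y +-191 mm and back to rack x = 185 mm; only a few dishes stand on it. A hand must reach in below it from the front, tilted, fingers pointing down and back
- jar: Spice jar, amber glass, paper label, steel cap, 0.17 to 0.35 kg: 56 mm diameter up to 66 mm, cap 53 mm diameter, 88 mm tall. Loose, upright on the rack's board, about 100 mm behind the rack's origin. Origin: centre of its underside, z up along it
- case: Grey safety case fixed to the rack, 60 mm in front of its origin; axes as the rack's: 200 mm long (x), 160 mm wide (y), 50 mm high, floor 3 mm thick. Origin: centre of its underside, on the table. Front wall 4 mm thick and 44 mm high; side rails 50 mm high, their lips reach in to y +-66 mm. Front compartment, holding the peeler: x -96 to -7 mm, y +-75 mm; x -96 to -11 mm is bare when the cover is open
- cover (a joint): White cover of the case, m: 0 = shut and locked, 0.085 = fully open; it slides along the case's +x, to the back. Plate top 44 mm above the table, 144 mm wide, from case x = -96 to 98 mm (plus the joint value): it would strike the jar in its first place. Unlocked it slides at about 1.5 N and stays where it is left
- tab (a joint): Sprung tongue in the front of the cover, rad: 0 = up, 0.12 = fully down; hinged at case x = -40 mm (plus the cover's travel). Its two ears stand in notches of the side rails and lock the cover; pressed 3 mm or more (0.07 rad, about 4.5 N at the press point; end stop at 5 mm, 6.5 N) they pass under the rails' lips. After 10 mm of travel the lips keep it down
- tab_press (a point): Press point on top of the tongue: 44 mm above the table, case x = -81 mm, y = 0 when shut; moves with cover and tongue, axes like the case's. The pad is 58 mm wide (y) and free from 15 mm in front of the point to 16 mm behind it, where an upright finger stop stands, 56 mm wide, 12 mm above the pad, to be pushed to the back by the fingertip
- peeler: Y-shaped peeler, 120 mm long, 50 g, lying flat across the case's front compartment on its floor. Origin: underside, middle of its length; own x axis from handle to blade. Black handle x -59 to 15 mm, 18 mm wide, 14 mm thick; fork with steel blade x 15 to 61 mm, 52 mm wide, 10 mm thick. Grip it across the handle, about x = -15 mm
- tray: Low dark wooden tray, fixed, 180 mm (x) by 240 mm (y), floor 4 mm thick, rim 16 mm high and 4 mm thick. Origin: centre of its underside, on the table. Two bottles stand near its two +x corners (55 mm and +-80 mm from the centre); the rest is free. It stands to the left or the right of the case; the chopping board to the other side
- board: Black chopping board, fixed, 180 mm (x) by 240 mm (y), 8 mm thick. Origin: centre of its underside. A carrot lies along y on its +x half; the rest is free
- soy: Bystander: bottle 50 mm diameter, 130 mm tall, on the tray. Origin: centre of its underside
- pepper: Bystander: small jar 42 mm diameter, 85 mm tall, on the tray. Origin: centre of its underside
- tin: Bystander: tin 56 mm diameter, 56 mm tall, under the rack's shelf, about 140 mm left (+y) of its middle. Origin: centre of its underside
- cup: Bystander: cup 66 mm diameter, 58 mm tall, under the rack's shelf, about 140 mm right (-y) of its middle. Origin: centre of its underside
- carrot_a: Bystander: carrot 160 mm long, 40 mm thick, lying along the board's y near its +x edge. Origin: underside, middle
Not all that is in view belongs to the job. Leave any red or yellow look-alike of the jar alone.

How it is judged (in metres and radians):
On the way, in this order (a step that is already met when the one before it is completed fails the run):
1. the jar stands upright in the tray, let go (x of jar in the frame of tray between -0.062 and 0.062 m and y of jar in the frame of tray between -0.092 and 0.092 m and z of jar in the frame of tray between -0.002 and 0.01 m and angle between jar's own z axis and vertical below 0.1 rad and linear speed of jar below 0.02 m/s and contact force between the fingers and jar below 0.05 N), for 0.2 s.
2. the cover is slid all the way back (value of joint cover above 0.077 m), for 0.2 s.
At the end, for the whole second after the job is handed in: The jar stands upright on the tray's floor, at rest; the cover is still open, at least 75 of its 85 mm; the peeler lies flat on the black board, right side up, its middle within the board's edges, at rest and let go (all of step 1 and value of joint cover above 0.075 m and x of peeler in the frame of board between -0.088 and 0.088 m and y of peeler in the frame of board between -0.118 and 0.118 m and z of peeler in the frame of board between 0.004 and 0.014 m and angle between peeler's own z axis and vertical below 0.15 rad and linear speed of peeler below 0.02 m/s and contact force between the fingers and peeler below 0.05 N); the robot touches nothing.
It fails at once if the jar is tipped over (angle between jar's own z axis and vertical above 0.7 rad).
It fails at once if the jar is dropped (linear speed of jar above 0.7 m/s and contact force between the fingers and jar below 0.05 N).
It fails at once if another thing is shoved away (40 mm) or knocked over (distance of any of soy, pepper, tin, cup, carrot_a from where it was at the start of the episode above 0.04 m or angle between any of soy, pepper, tin, cup, carrot_a's own z axis and vertical above 0.5 rad).
It also fails if it takes over 64 s, if anything falls off the work surface, if the arm or the gripper's body presses on something with over 40 N, if the wrist force passes 120 N, or if a joint passes its speed limit or range.

## Robot

A 6-joint arm with a two-finger parallel gripper is mounted at the origin on the work surface. World frame = base frame: x ahead of the robot, y to its left, z up, the work surface at z = 0. Lengths are in mm, angles in degrees, forces in N, time in s.
With the tool pointing down it reaches from about 350 to 850 mm from the base axis. Payload 8.1 kg.
Tool frame: the origin (TCP) lies at the very end of the fingers, on their centre line; the grasp point (between the pads) lies grip_depth behind it (grip_depth is the distance from the TCP to the grasp point, in mm); z points along the fingers, y is the direction in which the jaws open and shut (so a half turn about z gives the same grasp; the last joint's range is limited). The gripper opens to 85 mm and grips with 20 to 120 N. Pads are 22 mm wide; open, the fingers measure 114 mm over their backs; the gripper's body (76 mm by 85 mm) begins 54 mm behind the grasp point. The pads swing forward as they close: fully open they stand 13 mm farther back than shut.
Start: joints at [62.716, 7.471, 85.268, -0, 87.261, -4.893], TCP at [228.536, 554.776, 231.292] pointing down, gripper open.
Joint ranges: [-169.43, 169.43], [-51.17, 129.36], [1.28, 143.12], [-76.62, 256.62], [0, 156.53], [-152.29, 152.29]. Speed limits (degrees/s): [136.94, 136.94, 159.86, 180, 180, 180].

## Interface

Orientations are given as [roll, pitch, yaw] about the fixed x, y, z axes, in that order (R = Rz(yaw) Ry(pitch) Rx(roll)).
In Python, from bench import * gives the robot as it stands.
- The arm moves only by the tool step_arm, never from a script. Its argument "plan" is a list of rows, each an object of numbers: "grip": the finger opening in cm, from 0 to 8.54; "tx", "ty", "tz": the shift along the tool's x, y, z in cm; "ax", "ay", "az": the turn, a rotation vector about the tool's x, y, z in degrees. In form: [{"grip": .., "tx": .., "ty": .., "tz": .., "ax": .., "ay": .., "az": ..}, ...]. A call has 1 to 8 rows; each row shifts and turns the commanded pose from where the row before left it, along the tool's axes as they then stand; what a row does not reach is not made up. A row lasts 1/12 s, in which the tool goes at most 41.7 mm and 7.16 degrees, less where a joint would pass 70% of its speed; a pose out of reach is approached as far as the arm can. A call with a gripper value outside its range is refused whole. The fingers move at their own pace and stop on an object; "newtons" is the grip in N (left out, the last holds). Time passes only in rows, so rows that do not move let the fingers close. It gives the time, the measured TCP pose, the force and the opening at its end, in the units of the state.
- sense(): the state, without advancing time (a new reading comes with each control period).
- snapshot(name): name is "scene" or "top" or "wrist"; returns the picture (400x640x3 uint8, red, green, blue); there is no depth.
- camera_model(name): a dict with "intrinsics" (3x3 intrinsics, pixels), "pose" (4x4, takes a point from camera to world coordinates); the wrist camera has in their place "T_tool_cam" (4x4, takes a point from camera to tool coordinates, whose origin is the TCP and whose axes are the flange's). Camera axes: x right, y down, z forward; pixel columns grow to the right and rows downward; lengths in mm; the calibration is good to about 2 mm. A picture is of the moment at which its call begins: read the wrist's pose just before it. camera_model takes no time and is no camera call.
- hand_in(): hands the job in, once; it reports no verdict.
The state is a dict: "time": time; "joint_pos": joint angles; "qd": joint speeds; "joint_efforts": joint torques, N m; "tool_pos": TCP position; "tcp_rot": TCP orientation; "ft_force": force on the tool from outside, world axes, zero at the start; "wrist_torque": the same for the moment, N m; "finger_gap": finger opening in mm.
Only numpy, scipy, OpenCV 4.12 (cv2) and the standard library are available. Lean on these libraries where they do the work, as an engineer would, in place of code of your own. Each camera call takes 0.05 s, during which the arm holds its last target.

## Working session

There is one attempt and no reset: what is moved stays moved. The work goes in short steps, Python scripts to look and compute and a tool call to move; the robot and the scene stay as the last step left them, time stands still between calls to the robot, and variables do not carry over. Pictures are saved under pics/ and viewed, and the job is handed in when it is done.

Besides the shell and the picture viewer there is one more tool, called after "Request:" as a command line: name --argument value ..., lists and objects as JSON in quotes. step_arm: Moves the arm, as the interface text tells. Its arguments: {"type":"object","properties":{"plan":{"type":"array","items":{"type":"object","properties":{"grip":{"type":"number"},"tx":{"type":"number"},"ty":{"type":"number"},"tz":{"type":"number"},"ax":{"type":"number"},"ay":{"type":"number"},"az":{"type":"number"}}}},"newtons":{"type":"number"}},"required":["plan"]}

```bash
ls; mkdir -p pics
python3 - <<'E'
from bench import *
import cv2, json
print(sense())
for n in ["scene","top","wrist"]:
    im=snapshot(n); cv2.imwrite(f"pics/{n}0.png",im[:,:,::-1])
    print(n,camera_model(n))
E
```

```text
pics
{'time': 0.0, 'joint_pos': array([ 6.27185740e+01,  7.51755945e+00,  8.53305398e+01,  1.03662705e-03,
        8.72607530e+01, -4.89360343e+00]), 'qd': array([ 0.06304057, -0.01302481, -0.0904643 ,  0.10181271,  0.02549819,
        0.00574978]), 'joint_efforts': array([ 1.06968713e-03, -5.69396603e+01, -5.00550771e+01, -5.96934069e-05,
        1.47410732e-02, -1.22252118e-05]), 'tool_pos': array([228.24659934, 554.28826833, 230.20679173]), 'tcp_rot': array([-1.79891633e+02, -1.03172843e-02,  1.57612117e+02]), 'ft_force': array([ 0.02337143, -0.14464283,  0.28339674]), 'wrist_torque': array([ 0.01429689,  0.02191445, -0.03399075]), 'finger_gap': 85.2107384215515}
scene {'intrinsics': array([[514.77097804,   0.        , 313.85647292],
       [  0.        , 514.77097804, 201.79152471],
       [  0.        ,   0.        ,   1.        ]]), 'pose': array([[ 4.34192227e-02,  8.61628961e-01, -5.05678064e-01,
         1.30094551e+03],
       [ 9.99034182e-01, -3.40292442e-02,  2.77977359e-02,
        -3.98857951e+01],
       [ 6.74349196e-03, -5.06396627e-01, -8.62274307e-01,
         1.3
[... 456 characters left out ...]
    [ 8.05676985e-05, -1.53119169e-01, -9.88207728e-01,
         1.16290086e+03],
       [ 0.00000000e+00,  0.00000000e+00,  0.00000000e+00,
         1.00000000e+00]])}
wrist {'intrinsics': array([[341.82901163,   0.        , 325.0749223 ],
       [  0.        , 341.82901163, 198.5966977 ],
       [  0.        ,   0.        ,   1.        ]]), 'T_tool_cam': array([[ 4.62775955e-04, -9.54551047e-01, -2.98047119e-01,
         7.75457152e+01],
       [ 9.99999852e-01,  3.56023171e-04,  4.12463629e-04,
        -1.91617670e+00],
       [-2.87605908e-04, -2.98047266e-01,  9.54551070e-01,
        -1.42142803e+02],
       [ 0.00000000e+00,  0.00000000e+00,  0.00000000e+00,
         1.00000000e+00]])}
```

View pics/scene0.png

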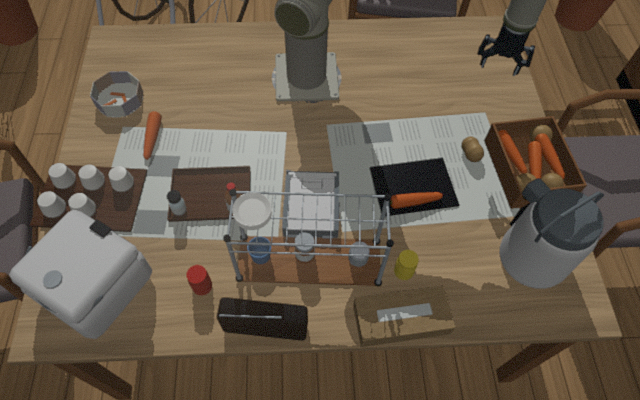

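View pics/top0.png

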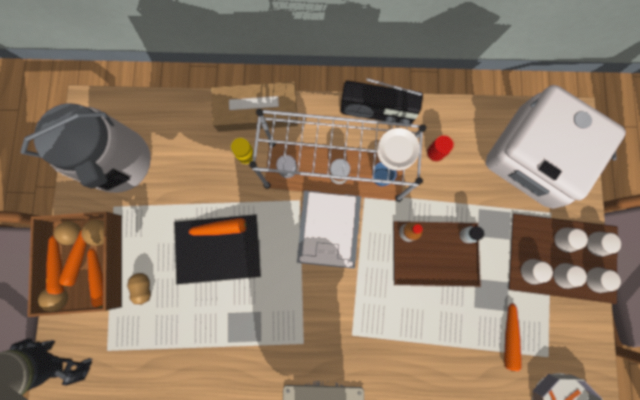

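View pics/wrist0.png

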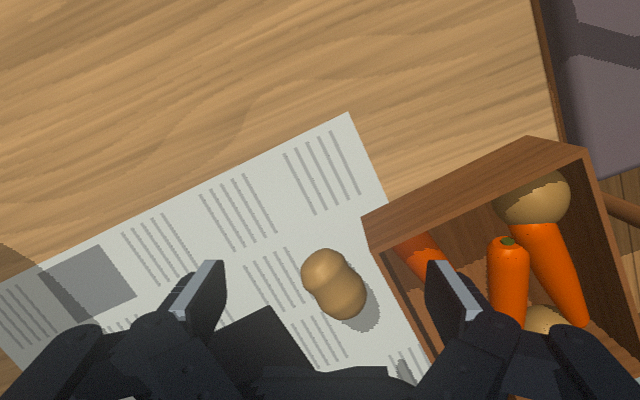

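The top view has +x up and +y left. The board is at about px (217,248), the tray at (437,253), the case at (328,230), and the rack is behind the case. I'll enlarge these areas.

Run:
```python
import cv2
a=cv2.imread("pics/top0.png"); 
cv2.imwrite("pics/c1.png",cv2.resize(a[95:275,235:435],None,fx=4,fy=4,interpolation=cv2.INTER_CUBIC)[:, :800][:600])
cv2.imwrite("pics/c1b.png",cv2.resize(a[180:280,165:265],None,fx=6,fy=6,interpolation=cv2.INTER_CUBIC))
cv2.imwrite("pics/c1c.png",cv2.resize(a[205:295,385:490],None,fx=6,fy=6,interpolation=cv2.INTER_CUBIC))
s=cv2.imread("pics/scene0.png")
cv2.imwrite("pics/c2.png",cv2.resize(s[160:300,215:405],None,fx=4.2,fy=4.2,interpolation=cv2.INTER_CUBIC))
```

```text
(no output)
```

View pics/c1.png

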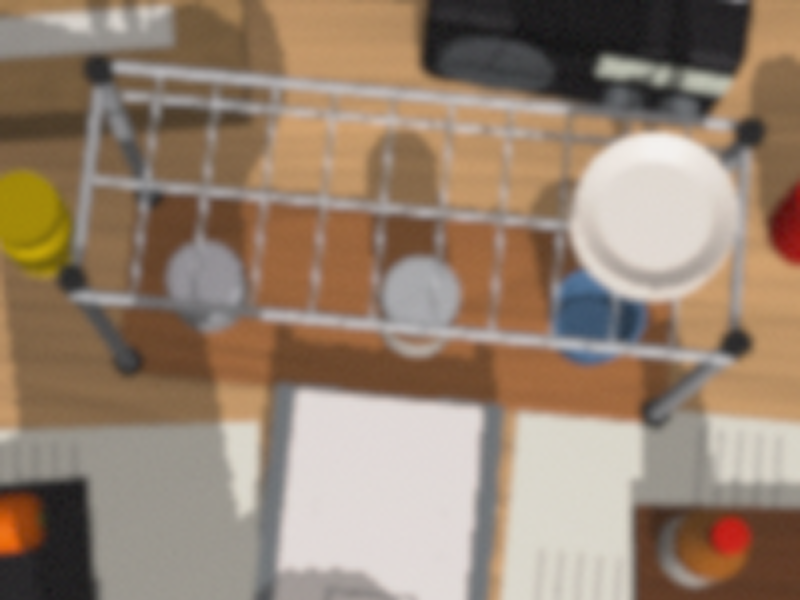

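View pics/c1b.png

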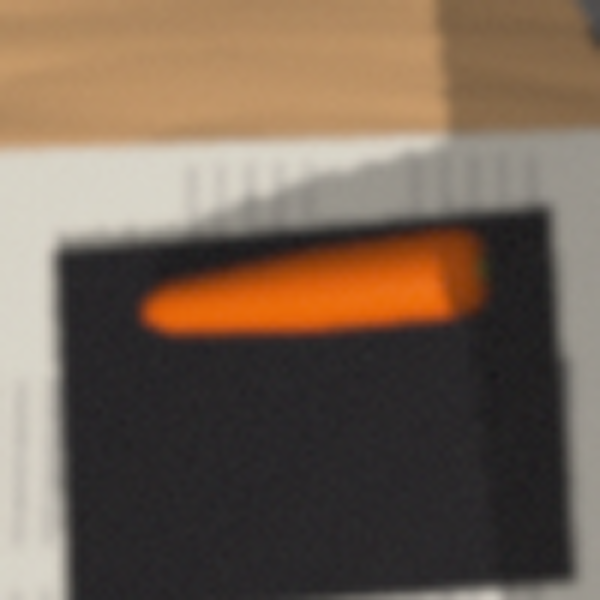

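View pics/c1c.png

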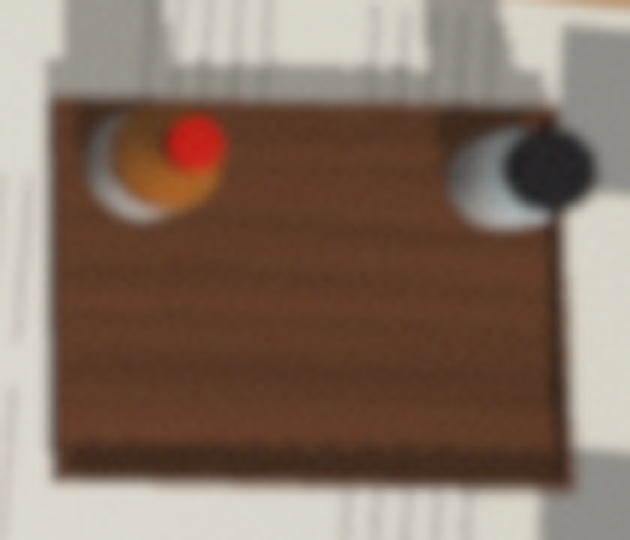

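View pics/c2.png

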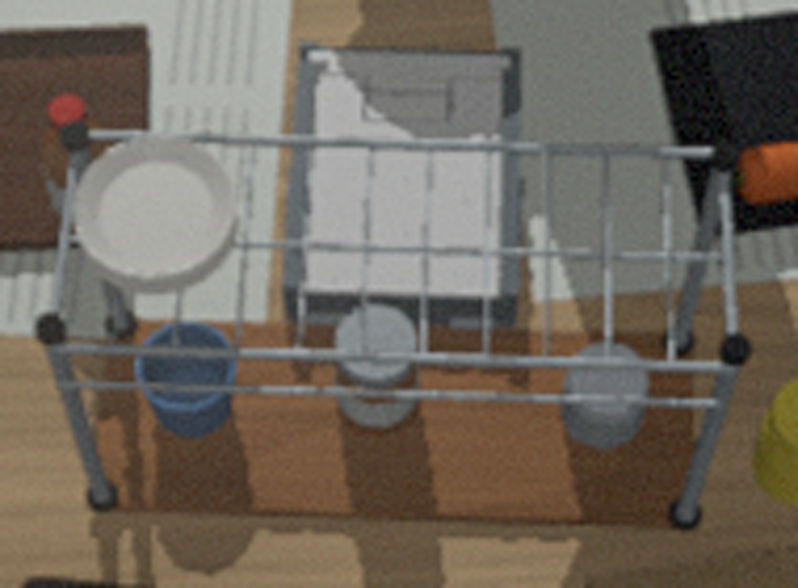

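```bash
cat > hp.py <<'E'
import numpy as np, cv2
from scipy.optimize import least_squares
from scipy.spatial.transform import Rotation as R
from bench import *
def proj(n,P,T=None):
    c=camera_model(n); K=c["intrinsics"]; T=c["pose"] if T is None else T
    p=(np.atleast_2d(P)-T[:3,3])@T[:3,:3]; q=p@K.T; return q[:,:2]/q[:,2:]
def ray(n,uv,z,T=None):
    c=camera_model(n); K=c["intrinsics"]; T=c["pose"] if T is None else T
    d=T[:3,:3]@np.linalg.solve(K,[uv[0],uv[1],1.]); o=T[:3,3]
    return o+d*(z-o[2])/d[2]
def wristT():
    s=sense(); T=np.eye(4); T[:3,:3]=R.from_euler('xyz',s["tcp_rot"],degrees=True).as_matrix(); T[:3,3]=s["tool_pos"]
    return T@camera_model("wrist")["T_tool_cam"]
def fit(items,x0):
    # items: (cam,uv,(x,y,z) local); pose x,y,yaw
    def f(p):
        c,s=np.cos(p[2]),np.sin(p[2]); r=[]
        for n,uv,l in items:
            P=[p[0]+c*l[0]-s*l[1],p[1]+s*l[0]+c*l[1],l[2]]
            r+=list(proj(n,P)[0]-uv)
        return r
    o=least_squares(f,x0); return o.x[:2],np.degrees(o.x[2]),np.round(o.fun.reshape(-1,2),1)
E
python3 - <<'E'
from hp import *
t=lambda x,y:("top",np.array([x,y])/4+[235,95]); s=lambda x,y:("scene",np.array([x,y])/4.2+[215,160])
t=lambda x,y:np.array([(x+.5)/4-.5+235,(y+.5)/4-.5+95]); s=lambda x,y:np.array([(x+.5)/4.2-.5+215,(y+.5)/4.2-.5+160])
A=[((178,191,258),(97,68),(735,349)),((178,-191,258),(750,131),(50,328)),((52,191,258),(72,277),(727,157)),((52,-191,258),(737,342),(75,133))]
I=[("top",t(*a[1]),a[0]) for a in A]; J=[("scene",s(*a[2]),a[0]) for a in A]
for q in(I,J,I+J): print(fit(q,[700,0,0]))
# feet
F=[((52,191,10),(128,362)),((52,-191,10),(655,412))]
print("feet",[ray("top",t(*f[1]),14) for f in F])
C=[((100,80,50),(277,388)),((100,-80,50),(500,405))]
print("case",[ray("top",t(*f[1]),50) for f in C])
print("jar top",ray("top",t(421,295),88),ray("scene",s(376,342),88))
print("tin",ray("top",t(205,283),56),"cup",ray("top",t(600,312),58))
tb=lambda x,y:np.array([(x+.5)/6-.5+165,(y+.5)/6-.5+180])
print("board",[ray("top",tb(*p),8) for p in [(57,252),(547,208),(575,578),(72,600)]])
tc=lambda x,y:np.array([(x+.5)/6-.5+385,(y+.5)/6-.5+205])
print("tray",[ray("top",tc(*p),16) for p in [(52,100),(557,103),(570,488),(57,480)]])
print("soy",ray("top",tc(195,142),130),"pepper",ray("top",tc(550,168),85))
E
```

```text
(array([589.85187514, -10.71996143]), np.float64(-4.294659817847475), array([[ 0.2,  0.1],
       [ 0.1, -0.1],
       [-0.2,  0. ],
       [-0.1, -0. ]]))
(array([591.42048024,  -9.52805979]), np.float64(-4.457482540599922), array([[ 0. ,  0.2],
       [-0.1, -0.3],
       [-0.1, -0.3],
       [ 0.1,  0.3]]))
(array([590.53779961, -10.1332251 ]), np.float64(-4.373396155919865), array([[ 0.1, -0.3],
       [-0.1, -0.3],
       [-0.4, -0.4],
       [-0.3, -0.2],
       [-0.1, -0.2],
       [-0.2, -0.5],
       [-0.4, -0.7],
       [-0.1,  0.1]]))
feet [array([654.25003152, 174.87590752,  14.        ]), array([ 627.00114559, -205.17184674,   14.        ])]
case [array([631.4268077 ,  65.18195031,  50.        ]), array([623.22090869, -90.39836529,  50.        ])]
jar top [691.22361443 -32.38585466  88.        ] [687.59899579 -31.04838164  88.        ]
tin [703.80614434 117.63280951  56.        ] cup [ 689.34015634 -158.73331729   58.        ]
board [array([542.75943677, 435.70871924,   8.        ]), array([569.60488602, 203.10502206,   8.        ]), array([395.9773154, 181.5297271,   8.       ]), array([380.12888541, 415.72416179,   8.        ])]
tray [array([ 558.23217807, -189.87825749,   16.        ]), array([ 562.67267452, -428.99846963,   16.        ]), array([ 383.87376918, -428.76078782,   16.        ]), array([ 381.68642053, -191.63373843,   16.        ])]
soy [ 529.34226454 -230.24206408  130.        ] pepper [ 525.84040666 -398.14482692   85.        ]
```

```bash
python3 - <<'E'
import bench
print([ (n,getattr(bench,n) if not callable(getattr(bench,n)) else 'f') for n in dir(bench) if not n.startswith('__')])
E
cat >> hp.py <<'E'
def Rt(tilt,yaw,spin=0):
    # fingers tilted 'tilt' deg from down toward heading yaw; tool x = -heading (camera near side); spin about tool z
    h=np.radians(yaw);t=np.radians(tilt);c,s=np.cos(t),np.sin(t);H=np.array([np.cos(h),np.sin(h),0]);Z=np.array([0,0,1.])
    z=s*H-c*Z; x=-(c*H+s*Z); y=np.cross(z,x)
    return np.stack([x,y,z],1)@R.from_euler('z',spin,degrees=True).as_matrix()
def cur():
    s=sense(); return np.array(s["tool_pos"]),R.from_euler('xyz',s["tcp_rot"],degrees=True).as_matrix()
def plan(P,M,n,start=None):
    p,r=cur() if start is None else start
    a=R.from_matrix(r.T@M).as_rotvec()
    print("from",np.round(p,1),"dp",np.round(P-p,1),"rot deg",np.round(np.degrees(a),2),"per row",np.round(np.degrees(a)/n,2))
    for k in range(n):
        rk=r@R.from_rotvec(a*k/n).as_matrix(); d=(P-p)/n
        print(k,"t(cm)",np.round(rk.T@d/10,3))
def rk(x,y,z,o=(590.5,-10.1),yaw=-4.37):
    c,s=np.cos(np.radians(yaw)),np.sin(np.radians(yaw)); return np.array([o[0]+c*x-s*y,o[1]+s*x+c*y,z])
E
python3 - <<'E'
from hp import *
print(rk(-90,-14,230))
# route: high in front of rack
plan(rk(-110,-14,220),Rt(0,-4.4),16)
plan(rk(-110,-14,150),Rt(45,-4.4),8,(rk(-110,-14,220),Rt(0,-4.4)))
E
```

```text
[('PlanningError', 'f'), ('camera_model', 'f'), ('grip_depth', 18.700000000000003), ('hand_in', 'f'), ('sense', 'f'), ('snapshot', 'f')]
[499.69489183 -17.20157241 230.        ]
from [228.3 554.4 230.5] dp [ 251.4 -570.1  -10.5] rot deg [ -0.08  -0.02 -17.99] per row [-0.01 -0.   -1.12]
0 t(cm) [-2.81  -2.696  0.069]
1 t(cm) [-2.757 -2.75   0.069]
2 t(cm) [-2.702 -2.804  0.069]
3 t(cm) [-2.647 -2.856  0.068]
4 t(cm) [-2.59  -2.908  0.068]
5 t(cm) [-2.532 -2.958  0.068]
6 t(cm) [-2.474 -3.007  0.068]
7 t(cm) [-2.414 -3.055  0.068]
8 t(cm) [-2.354 -3.102  0.067]
9 t(cm) [-2.293 -3.148  0.067]
10 t(cm) [-2.23  -3.192  0.067]
11 t(cm) [-2.167 -3.235  0.067]
12 t(cm) [-2.104 -3.277  0.066]
13 t(cm) [-2.039 -3.318  0.066]
14 t(cm) [-1.973 -3.357  0.066]
15 t(cm) [-1.907 -3.395  0.066]
from [479.8 -15.7 220. ] dp [  0.   0. -70.] rot deg [ -0. -45.  -0.] per row [-0.   -5.62 -0.  ]
0 t(cm) [0.    0.    0.875]
1 t(cm) [ 0.086 -0.     0.871]
2 t(cm) [ 0.171 -0.     0.858]
3 t(cm) [ 0.254 -0.     0.837]
4 t(cm) [ 0.335 -0.     0.808]
5 t(cm) [ 0.412 -0.     0.772]
6 t(cm) [ 0.486 -0.     0.728]
7 t(cm) [ 0.555 -0.     0.676]
```

Request:
step_arm --plan '[{"tx": -2.8, "ty": -2.7, "tz": 0.07, "az": -1.12, "grip": 8.5}, {"tx": -2.75, "ty": -2.75, "tz": 0.07, "az": -1.12, "grip": 8.5}, {"tx": -2.7, "ty": -2.8, "tz": 0.07, "az": -1.12, "grip": 8.5}, {"tx": -2.65, "ty": -2.85, "tz": 0.07, "az": -1.12, "grip": 8.5}, {"tx": -2.6, "ty": -2.9, "tz": 0.07, "az": -1.12, "grip": 8.5}, {"tx": -2.55, "ty": -2.95, "tz": 0.07, "az": -1.12, "grip": 8.5}, {"tx": -2.5, "ty": -3.0, "tz": 0.07, "az": -1.12, "grip": 8.5}, {"tx": -2.4, "ty": -3.05, "tz": 0.07, "az": -1.12, "grip": 8.5}]' --newtons 30

```text
invalid input
```

Request:
step_arm --plan '[{"tx": -2.35, "ty": -3.1, "tz": 0.07, "az": -1.12, "grip": 8.5}, {"tx": -2.3, "ty": -3.15, "tz": 0.07, "az": -1.12, "grip": 8.5}, {"tx": -2.25, "ty": -3.2, "tz": 0.07, "az": -1.12, "grip": 8.5}, {"tx": -2.15, "ty": -3.25, "tz": 0.07, "az": -1.12, "grip": 8.5}, {"tx": -2.1, "ty": -3.3, "tz": 0.07, "az": -1.12, "grip": 8.5}, {"tx": -2.05, "ty": -3.3, "tz": 0.07, "az": -1.12, "grip": 8.5}, {"tx": -1.95, "ty": -3.35, "tz": 0.07, "az": -1.12, "grip": 8.5}, {"tx": -1.9, "ty": -3.4, "tz": 0.07, "az": -1.12, "grip": 8.5}]'

```text
invalid input
```

Request:
step_arm --plan '[{"tx": 0, "tz": 0.9, "ay": -5.6, "grip": 8.5}, {"tx": 0.1, "tz": 0.9, "ay": -5.6, "grip": 8.5}, {"tx": 0.2, "tz": 0.85, "ay": -5.6, "grip": 8.5}, {"tx": 0.25, "tz": 0.85, "ay": -5.6, "grip": 8.5}, {"tx": 0.35, "tz": 0.8, "ay": -5.6, "grip": 8.5}, {"tx": 0.4, "tz": 0.75, "ay": -5.6, "grip": 8.5}, {"tx": 0.5, "tz": 0.7, "ay": -5.6, "grip": 8.5}, {"tx": 0.55, "tz": 0.7, "ay": -5.6, "grip": 8.5}]'

```text
invalid input
```

Run:
```python
from hp import *
s=sense();print(s["time"],s["tool_pos"],s["tcp_rot"],s["joint_pos"])
T=wristT();im=snapshot("wrist"); np.save("T1.npy",T); cv2.imwrite("pics/w1.png",im[:,:,::-1])
o=rk(0,0,0)
print("jar cap pred",proj("wrist",rk(100,-14,98),T),"jar base",proj("wrist",rk(100,-14,10),T))
print("case corners",proj("wrist",[rk(40,80,50),rk(40,-80,50)],T))
```

```text
0.15 [228.33248928 554.39810911 230.46659069] [-1.79917065e+02 -6.02087631e-03  1.57611230e+02] [ 6.27173709e+01  7.50685705e+00  8.53150729e+01 -1.07751950e-03
  8.72612165e+01 -4.89381069e+00]
jar cap pred [[ 64.85415024 635.08140705]] jar base [[103.73841271 554.04489416]]
case corners [[123.89825694 551.45166005]
 [ 28.53268417 572.56550064]]
```

View pics/w1.png

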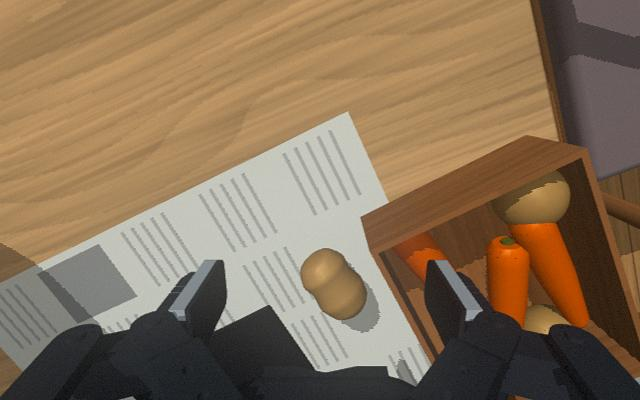

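Request:
step_arm --plan '[{"grip": 8.5, "tx": -2.8, "ty": -2.7, "tz": 0.07, "ax": 0, "ay": 0, "az": -1.12}, {"grip": 8.5, "tx": -2.75, "ty": -2.75, "tz": 0.07, "ax": 0, "ay": 0, "az": -1.12}, {"grip": 8.5, "tx": -2.7, "ty": -2.8, "tz": 0.07, "ax": 0, "ay": 0, "az": -1.12}, {"grip": 8.5, "tx": -2.65, "ty": -2.85, "tz": 0.07, "ax": 0, "ay": 0, "az": -1.12}, {"grip": 8.5, "tx": -2.6, "ty": -2.9, "tz": 0.07, "ax": 0, "ay": 0, "az": -1.12}, {"grip": 8.5, "tx": -2.55, "ty": -2.95, "tz": 0.07, "ax": 0, "ay": 0, "az": -1.12}, {"grip": 8.5, "tx": -2.5, "ty": -3.0, "tz": 0.07, "ax": 0, "ay": 0, "az": -1.12}, {"grip": 8.5, "tx": -2.4, "ty": -3.05, "tz": 0.07, "ax": 0, "ay": 0, "az": -1.12}]' --newtons 30

```text
time: 0.87
tool_pos: [354.7, 268.2, 225.6]
tcp_rot: [180.0, 0.0, 166.6]
ft_force: [0.5, -0.4, 0.3]
finger_gap: 85.1
```

Request:
step_arm --plan '[{"grip": 8.5, "tx": -2.35, "ty": -3.1, "tz": 0.07, "ax": 0, "ay": 0, "az": -1.12}, {"grip": 8.5, "tx": -2.3, "ty": -3.15, "tz": 0.07, "ax": 0, "ay": 0, "az": -1.12}, {"grip": 8.5, "tx": -2.25, "ty": -3.2, "tz": 0.07, "ax": 0, "ay": 0, "az": -1.12}, {"grip": 8.5, "tx": -2.15, "ty": -3.25, "tz": 0.07, "ax": 0, "ay": 0, "az": -1.12}, {"grip": 8.5, "tx": -2.1, "ty": -3.3, "tz": 0.07, "ax": 0, "ay": 0, "az": -1.12}, {"grip": 8.5, "tx": -2.05, "ty": -3.3, "tz": 0.07, "ax": 0, "ay": 0, "az": -1.12}, {"grip": 8.5, "tx": -1.95, "ty": -3.35, "tz": 0.07, "ax": 0, "ay": 0, "az": -1.12}, {"grip": 8.5, "tx": -1.9, "ty": -3.4, "tz": 0.07, "ax": 0, "ay": 0, "az": -1.12}]'

```text
time: 1.53
tool_pos: [480.0, -17.4, 220.1]
tcp_rot: [180.0, 0.0, 175.6]
ft_force: [0.7, 1.0, 0.1]
finger_gap: 84.9
```

Request:
step_arm --plan '[{"grip": 8.5, "tx": 0, "ty": 0, "tz": 0.9, "ax": 0, "ay": -5.6, "az": 0}, {"grip": 8.5, "tx": 0.1, "ty": 0, "tz": 0.9, "ax": 0, "ay": -5.6, "az": 0}, {"grip": 8.5, "tx": 0.2, "ty": 0, "tz": 0.85, "ax": 0, "ay": -5.6, "az": 0}, {"grip": 8.5, "tx": 0.25, "ty": 0, "tz": 0.85, "ax": 0, "ay": -5.6, "az": 0}, {"grip": 8.5, "tx": 0.35, "ty": 0, "tz": 0.8, "ax": 0, "ay": -5.6, "az": 0}, {"grip": 8.5, "tx": 0.4, "ty": 0, "tz": 0.75, "ax": 0, "ay": -5.6, "az": 0}, {"grip": 8.5, "tx": 0.5, "ty": 0, "tz": 0.7, "ax": 0, "ay": -5.6, "az": 0}, {"grip": 8.5, "tx": 0.55, "ty": 0, "tz": 0.7, "ax": 0, "ay": -5.6, "az": 0}]'

```text
time: 2.2
tool_pos: [511.0, -15.2, 197.2]
tcp_rot: [-179.8, 41.8, 175.5]
ft_force: [0.8, -0.0, -0.3]
finger_gap: 85.1
```

Run:
```python
from hp import *
s=sense();print(s["time"],s["tool_pos"],s["tcp_rot"],s["joint_pos"])
T=wristT();im=snapshot("wrist"); np.save("T1.npy",T); cv2.imwrite("pics/w1.png",im[:,:,::-1])
o=rk(0,0,0)
print("jar cap pred",proj("wrist",rk(100,-14,98),T),"jar base",proj("wrist",rk(100,-14,10),T))
print("case corners",proj("wrist",[rk(40,80,50),rk(40,-80,50)],T))
```

```text
2.2 [510.98368047 -15.15316663 197.16833532] [-179.84258706   41.8254521   175.49222127] [ -9.92991915 -51.09977414 143.0995169    4.77544048  46.39084169
 -97.3429425 ]
jar cap pred [[324.38160306 234.28342244]] jar base [[324.58909633 167.32165403]]
case corners [[419.42382387 164.21739545]
 [257.44501377 164.34969019]]
```

View pics/w1.png

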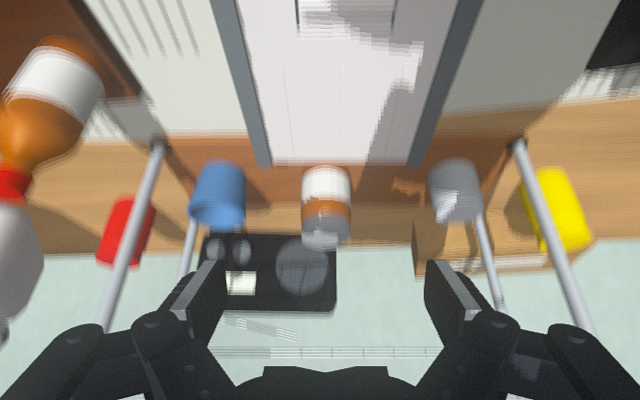

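Run:
```python
from hp import *
plan(rk(35,-14,124),Rt(45,-4.4),6)
plan(rk(114,-14,45),Rt(45,-4.4),4,(rk(35,-14,124),Rt(45,-4.4)))
```

```text
from [513.4 -15.1 200.3] dp [111.  -11.6 -76.3] rot deg [-0.24 -2.68 -0.08] per row [-0.04 -0.45 -0.01]
0 t(cm) [-0.518 -0.041  2.192]
1 t(cm) [-0.501 -0.043  2.196]
2 t(cm) [-0.484 -0.045  2.199]
3 t(cm) [-0.467 -0.046  2.203]
4 t(cm) [-0.45  -0.048  2.207]
5 t(cm) [-0.433 -0.05   2.21 ]
from [624.3 -26.7 124. ] dp [ 78.8  -6.  -79. ] rot deg [0. 0. 0.] per row [0. 0. 0.]
0 t(cm) [0.000e+00 1.000e-03 2.793e+00]
1 t(cm) [0.000e+00 1.000e-03 2.793e+00]
2 t(cm) [0.000e+00 1.000e-03 2.793e+00]
3 t(cm) [0.000e+00 1.000e-03 2.793e+00]
```

Request:
step_arm --plan '[{"grip": 8.5, "tx": -0.5, "ty": -0.05, "tz": 2.2, "ax": 0, "ay": -0.45, "az": 0}, {"grip": 8.5, "tx": -0.5, "ty": -0.05, "tz": 2.2, "ax": 0, "ay": -0.45, "az": 0}, {"grip": 8.5, "tx": -0.5, "ty": -0.05, "tz": 2.2, "ax": 0, "ay": -0.45, "az": 0}, {"grip": 8.5, "tx": -0.5, "ty": -0.05, "tz": 2.2, "ax": 0, "ay": -0.45, "az": 0}, {"grip": 8.5, "tx": -0.45, "ty": -0.05, "tz": 2.2, "ax": 0, "ay": -0.45, "az": 0}, {"grip": 8.5, "tx": -0.45, "ty": -0.05, "tz": 2.2, "ax": 0, "ay": -0.45, "az": 0}]'

```text
time: 2.75
tool_pos: [621.3, -26.9, 118.7]
tcp_rot: [-179.8, 44.3, 175.6]
ft_force: [0.6, -0.0, 0.3]
finger_gap: 84.8
```

Run:
```python
from hp import *
s=sense();print(s["time"],s["tool_pos"],s["tcp_rot"],s["joint_pos"])
T=wristT();im=snapshot("wrist"); cv2.imwrite("pics/w2.png",im[:,:,::-1])
print("jar",proj("wrist",[rk(100,-14,98),rk(100,-14,10),rk(100,-42,55),rk(100,14,55)],T))
plan(rk(114,-14,45),Rt(45,-4.4),4)
```

```text
2.75 [621.2620142  -26.86996404 118.66820374] [-179.82061298   44.34375604  175.55703951] [  -8.94836815  -17.58214388  132.66591669    8.36426825   20.85401353
 -101.04813793]
jar [[327.94595572 266.30554541]
 [327.7240913  158.44881193]
 [289.61831942 209.09448589]
 [366.06888739 209.12735973]]
from [621.2 -27.1 114.1] dp [ 81.9  -5.6 -69.1] rot deg [-0.21 -0.94 -0.06] per row [-0.05 -0.23 -0.02]
0 t(cm) [-0.273  0.027  2.668]
1 t(cm) [-0.262  0.024  2.669]
2 t(cm) [-0.251  0.021  2.67 ]
3 t(cm) [-0.24   0.019  2.671]
```

View pics/w2.png

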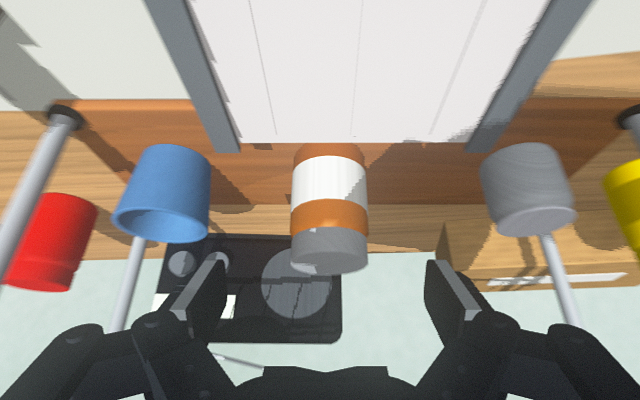

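The jar spans px x 290–367 and is centred on the jaws, as predicted. I'll go in along the tool axis.

Request:
step_arm --plan '[{"grip": 8.5, "tx": -0.25, "ty": 0, "tz": 2.65, "ax": 0, "ay": -0.23, "az": 0}, {"grip": 8.5, "tx": -0.25, "ty": 0, "tz": 2.65, "ax": 0, "ay": -0.23, "az": 0}, {"grip": 8.5, "tx": -0.25, "ty": 0, "tz": 2.65, "ax": 0, "ay": -0.23, "az": 0}, {"grip": 8.5, "tx": -0.25, "ty": 0, "tz": 2.65, "ax": 0, "ay": -0.23, "az": 0}, {"grip": 8.5, "tx": 0, "ty": 0, "tz": 0, "ax": 0, "ay": 0, "az": 0}]'

```text
time: 3.22
tool_pos: [701.0, -33.3, 44.7]
tcp_rot: [-179.9, 44.8, 175.5]
ft_force: [-1.6, -0.1, -1.0]
finger_gap: 85.0
```

Run:
```python
from hp import *
s=sense();print(s["time"],s["tool_pos"],s["tcp_rot"],s["joint_pos"],s["ft_force"])
T=wristT();im=snapshot("wrist"); cv2.imwrite("pics/w3.png",im[:,:,::-1])
print("jar",proj("wrist",[rk(100,-14,98),rk(100,-14,10),rk(100,-42,55),rk(100,14,55)],T))
plan(rk(114,-14,45),Rt(45,-4.4),1)
```

```text
3.2167 [701.00525293 -33.29583255  44.7263441 ] [-179.88600893   44.79675789  175.51310459] [  -8.21209233    5.70720821  121.22748305   16.84595931    8.69151122
 -109.30834069] [-1.60184189 -0.07508445 -1.01759453]
jar [[330.3359271  398.43388744]
 [329.2411534  188.67254786]
 [263.72273414 281.04030442]
 [395.80495062 281.09200189]]
from [700.6 -33.1  46.7] dp [ 2.5  0.4 -1.7] rot deg [-0.16 -0.13 -0.07] per row [-0.16 -0.13 -0.07]
0 t(cm) [-0.059  0.056  0.296]
```

View pics/w3.png

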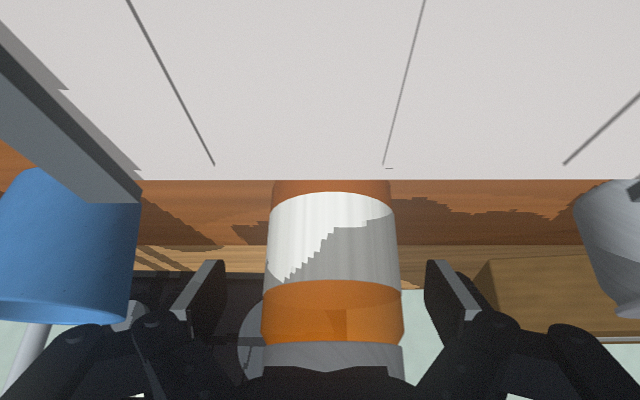

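Request:
step_arm --plan '[{"grip": 8.5, "tx": 0, "ty": 0.25, "tz": 0.3, "ax": 0, "ay": 0, "az": 0}, {"grip": 4.5, "tx": 0, "ty": 0, "tz": 0, "ax": 0, "ay": 0, "az": 0}, {"grip": 4.5, "tx": 0, "ty": 0, "tz": 0, "ax": 0, "ay": 0, "az": 0}, {"grip": 4.5, "tx": 0, "ty": 0, "tz": 0, "ax": 0, "ay": 0, "az": 0}, {"grip": 4.5, "tx": 0, "ty": 0, "tz": 0, "ax": 0, "ay": 0, "az": 0}, {"grip": 4.5, "tx": 0, "ty": 0, "tz": 0, "ax": 0, "ay": 0, "az": 0}, {"grip": 4.5, "tx": 0, "ty": 0, "tz": 0, "ax": 0, "ay": 0, "az": 0}]' --newtons 40

```text
time: 3.85
tool_pos: [706.0, -31.2, 52.4]
tcp_rot: [-179.8, 45.6, 175.6]
ft_force: [-5.2, 1.9, 8.4]
finger_gap: 55.0
```

Run:
```python
from hp import *
s=sense();print(s["time"],s["tool_pos"],s["tcp_rot"],s["joint_pos"],s["ft_force"],s["finger_gap"])
im=snapshot("wrist"); cv2.imwrite("pics/w4.png",im[:,:,::-1])
```

```text
3.85 [705.99371468 -31.20028324  52.41731166] [-179.81196905   45.5734694   175.56289243] [  -7.8496332     5.36048164  121.01605619   15.58377316    8.39751578
 -107.8145588 ] [-5.19082996  1.88931959  8.42075882] 55.03378719974645
```

View pics/w4.png

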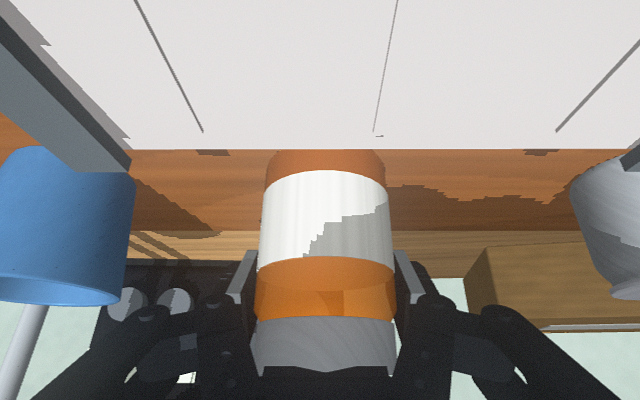

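Request:
step_arm --plan '[{"grip": 4.5, "tx": -0.4, "ty": 0, "tz": -0.4, "ax": 0, "ay": 0, "az": 0}, {"grip": 4.5, "tx": -0.7, "ty": 0, "tz": -0.7, "ax": 0, "ay": 0, "az": 0}, {"grip": 4.5, "tx": -0.7, "ty": 0, "tz": -0.7, "ax": 0, "ay": 0, "az": 0}, {"grip": 4.5, "tx": 0, "ty": 0, "tz": 0, "ax": 0, "ay": 0, "az": 0}, {"grip": 4.5, "tx": 0, "ty": 0, "tz": 0, "ax": 0, "ay": 0, "az": 0}]'

```text
time: 4.32
tool_pos: [705.2, -31.3, 76.6]
tcp_rot: [-179.8, 45.5, 175.6]
ft_force: [-0.5, 0.0, -2.7]
finger_gap: 55.2
```

Run:
```python
from hp import *
s=sense();print(s["time"],s["tool_pos"],s["tcp_rot"],s["joint_pos"],s["ft_force"],s["finger_gap"])
im=snapshot("wrist"); cv2.imwrite("pics/w5.png",im[:,:,::-1])
```

```text
4.3167 [705.20087945 -31.28004793  76.58717041] [-179.80374166   45.45976571  175.56492125] [  -7.86436952    2.14592125  121.04273125   11.23526849   11.61132193
 -103.41748096] [-0.51797055  0.03266186 -2.67514406] 55.165293769923544
```

View pics/w5.png

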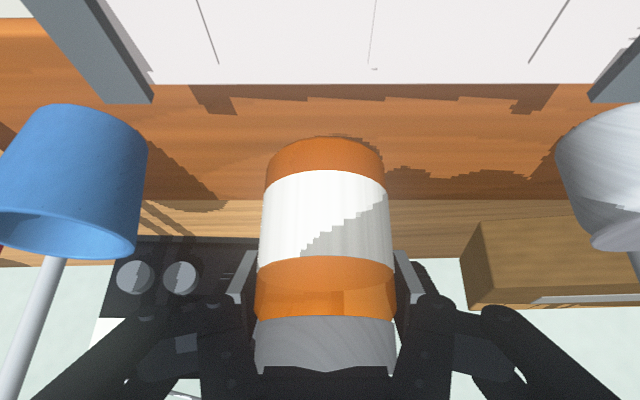

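```bash
cat >> hp.py <<'E'
LOG=[([228.4,554.4,230.4],[-179.9,0,157.6],[62.717,7.507,85.32]),
([510.98,-15.15,197.17],[-179.84,41.825,175.49],[-9.93,-51.1,143.1]),
([621.26,-26.87,118.67],[-179.82,44.34,175.557],[-8.948,-17.582,132.666]),
([701.0,-33.3,44.73],[-179.886,44.797,175.513],[-8.212,5.707,121.227]),
([705.99,-31.2,52.42],[-179.81,45.57,175.56],[-7.85,5.36,121.016]),
([705.2,-31.28,76.587],[-179.8,45.46,175.565],[-7.864,2.146,121.04])]
def kin():
    def f(q):
        a1,d1,a2,a3,L,o=q; r=[]
        for p,e,j in LOG:
            z=R.from_euler('xyz',e,degrees=True).as_matrix()[:,2]; w=np.array(p)-L*z
            j=np.radians(j); r+=[np.hypot(w[0],w[1])-(a1+a2*np.sin(j[1])+a3*np.sin(j[1]+j[2]+o)), w[2]-(d1+a2*np.cos(j[1])+a3*np.cos(j[1]+j[2]+o))]
        return r
    return least_squares(f,[0,300,400,350,250,0])
def ik(P,M,q):
    a1,d1,a2,a3,L,o=q; w=np.array(P)-L*M[:,2]; r=np.hypot(w[0],w[1])-a1; z=w[2]-d1; D=np.hypot(r,z)
    c=(D*D-a2*a2-a3*a3)/(2*a2*a3)
    if abs(c)>1: return None
    b=np.arccos(c); j2=np.arctan2(r,z)-np.arctan2(a3*np.sin(b),a2+a3*np.cos(b))
    return np.degrees([np.arctan2(w[1],w[0]),j2,b-o])
E
python3 - <<'E'
from hp import *
k=kin();print(k.x,k.fun.round(1));q=k.x
for h in (-4.4,-20,-34,-45):
  for x,y in((457,-310),(470,-310),(480,-312),(470,-340)):
    H=np.array([np.cos(np.radians(h)),np.sin(np.radians(h))])
    print(h,x,y,[np.round(ik([x+15.5*H[0],y+15.5*H[1],z],Rt(45.5,h),q),1) for z in (47,120)])
print(np.round([ik(p,Rt(45.5,-4.4),q) for p in ([620,-25,160],[606,-24,176])],1))
E
```

```text
[2.27890574e+00 3.21789726e+02 3.67820726e+02 5.57409167e+02
 3.66384663e+02 1.13020352e-01] [-0.2  0.4  0.2 -0.4 -0.   0.   0.1 -0.   0.1 -0.  -0.1 -0. ]
-4.4 457 -310 [array([-54. ,  -7.4, 134.3]), array([-54. , -18.3, 133.7])]
-4.4 470 -310 [array([-52.3,  -6. , 133.1]), array([-52.3, -16.7, 132.5])]
-4.4 480 -312 [array([-51.3,  -4.7, 131.8]), array([-51.3, -15.2, 131.3])]
-4.4 470 -340 [array([-55. ,  -2. , 129.3]), array([-55. , -12.1, 128.7])]
-20 457 -310 [array([-45. , -15.3, 140.8]), array([-45. , -27.5, 140.1])]
-20 470 -310 [array([-43.4, -13.4, 139.3]), array([-43.4, -25.2, 138.6])]
-20 480 -312 [array([-42.5, -11.6, 137.9]), array([-42.5, -23.2, 137.2])]
-20 470 -340 [array([-47. ,  -9.2, 135.9]), array([-47. , -20.4, 135.3])]
-34 457 -310 [array([-34.3, -18.2, 143. ]), array([-34.3, -30.8, 142.3])]
-34 470 -310 [array([-32.9, -15.8, 141.2]), array([-32.9, -28. , 140.5])]
-34 480 -312 [array([-32.3, -13.8, 139.6]), array([-32.3, -25.7, 139. ])]
-34 470 -340 [array([-37.3, -12.2, 138.4]), array([-37.3, -23.9, 137.7])]
-45 457 -310 [array([-25.7, -16.5, 141.7]), array([-25.7, -28.8, 141. ])]
-45 470 -310 [array([-24.7, -14. , 139.8]), array([-24.7, -25.9, 139.1])]
-45 480 -312 [array([-24.3, -12. , 138.2]), array([-24.3, -23.6, 137.5])]
-45 470 -340 [array([-29.3, -11.2, 137.6]), array([-29.3, -22.7, 136.9])]
[[ -0.8 -23.1 132.5]
 [ -0.7 -27.8 133.9]]
```

Run:
```python
from hp import *
q=kin().x
A=(rk(0,0,0)*0+[600,-24,182],Rt(45.5,-4.4)); B=(np.array([486.6,-335,200]),Rt(45.5,-20))
for u in np.linspace(0,1,6):
    print(np.round(A[0]+u*(B[0]-A[0])),np.round(ik(A[0]+u*(B[0]-A[0]),Rt(45.5,-4.4-15.6*u),q),1))
for z in (200,160,120,80,47): print(z,np.round(ik([486.6,-335,z],Rt(45.5,-20),q),1))
plan(A[0],A[1],5)
plan(B[0],B[1],10,A)
```

```text
[600. -24. 182.] [ -0.7 -29.7 134.5]
[577. -86. 186.] [ -9.3 -34.  136.9]
[ 555. -148.  189.] [-18.6 -36.4 137.9]
[ 532. -211.  193.] [-28.1 -36.4 137.5]
[ 509. -273.  196.] [-37.2 -34.2 135.8]
[ 487. -335.  200.] [-45.5 -30.1 132.8]
200 [-45.5 -30.1 132.8]
160 [-45.5 -26.5 134.8]
120 [-45.5 -21.7 136.2]
80 [-45.5 -15.9 136.9]
47 [-45.5 -10.4 136.8]
from [704.7 -31.2  75.6] dp [-104.7    7.2  106.4] rot deg [-0.22 -0.12 -0.03] per row [-0.04 -0.02 -0.01]
0 t(cm) [-0.041 -0.028 -2.988]
1 t(cm) [-0.043 -0.026 -2.988]
2 t(cm) [-0.044 -0.024 -2.988]
3 t(cm) [-0.045 -0.022 -2.988]
4 t(cm) [-0.046 -0.019 -2.988]
from [600. -24. 182.] dp [-113.4 -311.    18. ] rot deg [11.13 -0.   10.93] per row [ 1.11 -0.    1.09]
0 t(cm) [ 0.497 -3.188 -0.762]
1 t(cm) [ 0.436 -3.211 -0.7  ]
2 t(cm) [ 0.374 -3.232 -0.638]
3 t(cm) [ 0.312 -3.25  -0.575]
4 t(cm) [ 0.25  -3.266 -0.512]
5 t(cm) [ 0.188 -3.279 -0.448]
6 t(cm) [ 0.125 -3.29  -0.384]
7 t(cm) [ 0.062 -3.299 -0.32 ]
8 t(cm) [-1.000e-03 -3.305e+00 -2.560e-01]
9 t(cm) [-0.064 -3.309 -0.192]
```

Request:
step_arm --plan '[{"grip": 4.5, "tx": 0, "ty": 0, "tz": -1.5, "ax": 0, "ay": 0, "az": 0}, {"grip": 4.5, "tx": -0.1, "ty": -0.02, "tz": -3, "ax": 0, "ay": 0, "az": 0}, {"grip": 4.5, "tx": -0.1, "ty": -0.02, "tz": -3, "ax": 0, "ay": 0, "az": 0}, {"grip": 4.5, "tx": 0, "ty": -0.02, "tz": -3, "ax": 0, "ay": 0, "az": 0}, {"grip": 4.5, "tx": 0, "ty": -0.02, "tz": -3, "ax": 0, "ay": 0, "az": 0}, {"grip": 4.5, "tx": 0, "ty": 0, "tz": -1.5, "ax": 0, "ay": 0, "az": 0}, {"grip": 4.5, "tx": 0, "ty": 0, "tz": 0, "ax": 0, "ay": 0, "az": 0}]'

```text
time: 4.95
tool_pos: [599.5, -23.2, 185.1]
tcp_rot: [-179.8, 45.6, 175.6]
ft_force: [0.3, 0.6, -2.1]
finger_gap: 55.1
```

Run:
```python
from hp import *
s=sense();print(s["time"],s["tool_pos"],s["tcp_rot"],s["joint_pos"],s["ft_force"],s["finger_gap"])
plan(np.array([486.6,-335,200]),Rt(45.5,-20),12)
```

```text
4.95 [599.54291179 -23.24439502 185.0691292 ] [-179.7991464    45.59521305  175.57822508] [ -8.98238929 -30.03848203 134.43955213   6.07939623  30.22369322
 -98.45198824] [ 0.34234753  0.56835759 -2.1347727 ] 55.14504671323875
from [599.5 -23.2 185.1] dp [-112.9 -311.8   14.9] rot deg [10.92  0.11 10.91] per row [0.91 0.01 0.91]
0 t(cm) [ 0.428 -2.665 -0.605]
1 t(cm) [ 0.385 -2.681 -0.563]
2 t(cm) [ 0.343 -2.695 -0.52 ]
3 t(cm) [ 0.3   -2.708 -0.477]
4 t(cm) [ 0.257 -2.72  -0.434]
5 t(cm) [ 0.214 -2.73  -0.39 ]
6 t(cm) [ 0.17  -2.739 -0.347]
7 t(cm) [ 0.127 -2.746 -0.303]
8 t(cm) [ 0.083 -2.753 -0.26 ]
9 t(cm) [ 0.04  -2.757 -0.216]
10 t(cm) [-0.004 -2.761 -0.172]
11 t(cm) [-0.048 -2.763 -0.128]
```

Request:
step_arm --plan '[{"grip": 4.5, "tx": 0.43, "ty": -2.65, "tz": -0.6, "ax": 0.91, "ay": 0, "az": 0.91}, {"grip": 4.5, "tx": 0.39, "ty": -2.7, "tz": -0.56, "ax": 0.91, "ay": 0, "az": 0.91}, {"grip": 4.5, "tx": 0.34, "ty": -2.7, "tz": -0.52, "ax": 0.91, "ay": 0, "az": 0.91}, {"grip": 4.5, "tx": 0.3, "ty": -2.7, "tz": -0.48, "ax": 0.91, "ay": 0, "az": 0.91}, {"grip": 4.5, "tx": 0.26, "ty": -2.7, "tz": -0.43, "ax": 0.91, "ay": 0, "az": 0.91}, {"grip": 4.5, "tx": 0.21, "ty": -2.75, "tz": -0.39, "ax": 0.91, "ay": 0, "az": 0.91}]'

```text
time: 5.45
tool_pos: [542.4, -180.2, 188.0]
tcp_rot: [-179.9, 45.3, 167.7]
ft_force: [-0.3, 0.4, -3.4]
finger_gap: 55.0
```

Request:
step_arm --plan '[{"grip": 4.5, "tx": 0.17, "ty": -2.75, "tz": -0.35, "ax": 0.91, "ay": 0, "az": 0.91}, {"grip": 4.5, "tx": 0.13, "ty": -2.75, "tz": -0.3, "ax": 0.91, "ay": 0, "az": 0.91}, {"grip": 4.5, "tx": 0.08, "ty": -2.75, "tz": -0.26, "ax": 0.91, "ay": 0, "az": 0.91}, {"grip": 4.5, "tx": 0.04, "ty": -2.75, "tz": -0.22, "ax": 0.91, "ay": 0, "az": 0.91}, {"grip": 4.5, "tx": 0, "ty": -2.75, "tz": -0.17, "ax": 0.91, "ay": 0, "az": 0.91}, {"grip": 4.5, "tx": -0.05, "ty": -2.75, "tz": -0.13, "ax": 0.91, "ay": 0, "az": 0.91}, {"grip": 4.5, "tx": 0, "ty": 0, "tz": 0, "ax": 0, "ay": 0, "az": 0}]'

```text
time: 6.03
tool_pos: [485.2, -339.2, 196.4]
tcp_rot: [-179.9, 45.4, 159.7]
ft_force: [0.2, -0.6, -2.4]
finger_gap: 55.0
```

Run:
```python
from hp import *
s=sense();print(s["time"],s["tool_pos"],s["tcp_rot"],s["joint_pos"],s["ft_force"],s["finger_gap"])
im=snapshot("wrist"); cv2.imwrite("pics/w6.png",im[:,:,::-1])
T=wristT(); a=np.radians(.5)
tr=[(471.6+x*np.cos(a)-y*np.sin(a),-310+x*np.sin(a)+y*np.cos(a),16) for x,y in((90,120),(90,-120),(-90,-120),(-90,120))]
print(proj("wrist",tr+[(529,-230,4),(526,-398,4)],T).round())
plan(np.array([486.6,-335,90]),Rt(45.5,-20),5)
```

```text
6.0333 [ 485.16201252 -339.21779297  196.40629834] [-179.86365305   45.35435138  159.73547727] [ -54.25046933  -29.45689654  132.69896676   35.80464997   42.56536576
 -143.30419722] [ 0.17642821 -0.62861694 -2.37362367] 54.9991062296386
[[ 545.   41.]
 [ 266.  116.]
 [ 101.  -92.]
 [ 645. -414.]
 [ 485.   12.]
 [ 278.   71.]]
from [ 485.6 -337.4  195.8] dp [   1.     2.4 -105.8] rot deg [-0.2  -0.21 -0.19] per row [-0.04 -0.04 -0.04]
0 t(cm) [1.502 0.052 1.491]
1 t(cm) [1.503 0.052 1.49 ]
2 t(cm) [1.504 0.052 1.489]
3 t(cm) [1.505 0.052 1.488]
4 t(cm) [1.507 0.052 1.487]
```

View pics/w6.png

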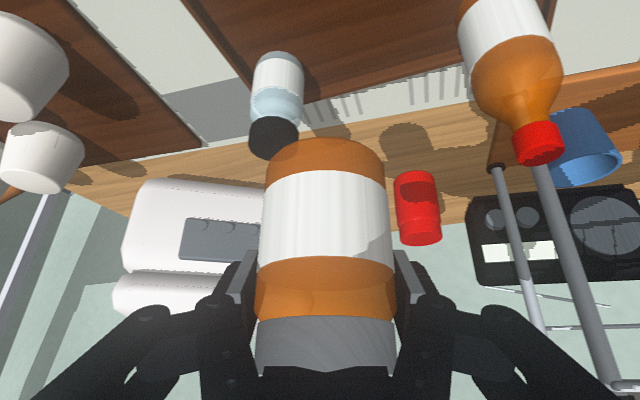

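Run:
```python
from hp import *
plan(np.array([485,-338,85]),Rt(45.5,-32),7)
```

```text
from [ 485.6 -337.4  195.8] dp [  -0.6   -0.6 -110.8] rot deg [ 8.35 -0.21  8.24] per row [ 1.19 -0.03  1.18]
0 t(cm) [ 1.128 -0.011  1.111]
1 t(cm) [ 1.129 -0.011  1.11 ]
2 t(cm) [ 1.129 -0.011  1.11 ]
3 t(cm) [ 1.13  -0.011  1.11 ]
4 t(cm) [ 1.13  -0.011  1.109]
5 t(cm) [ 1.13  -0.011  1.109]
6 t(cm) [ 1.131 -0.011  1.109]
```

Request:
step_arm --plan '[{"grip": 4.5, "tx": 1.1, "ty": 0, "tz": 1.1, "ax": 1.2, "ay": -0.03, "az": 1.18}, {"grip": 4.5, "tx": 1.15, "ty": 0, "tz": 1.1, "ax": 1.2, "ay": -0.03, "az": 1.18}, {"grip": 4.5, "tx": 1.15, "ty": 0, "tz": 1.1, "ax": 1.2, "ay": -0.03, "az": 1.18}, {"grip": 4.5, "tx": 1.15, "ty": 0, "tz": 1.1, "ax": 1.2, "ay": -0.03, "az": 1.18}, {"grip": 4.5, "tx": 1.15, "ty": 0, "tz": 1.1, "ax": 1.2, "ay": -0.03, "az": 1.18}, {"grip": 4.5, "tx": 1.1, "ty": 0, "tz": 1.1, "ax": 1.2, "ay": -0.03, "az": 1.18}, {"grip": 4.5, "tx": 1.1, "ty": 0, "tz": 1.1, "ax": 1.2, "ay": -0.03, "az": 1.18}, {"grip": 4.5, "tx": 0, "ty": 0, "tz": 0, "ax": 0, "ay": 0, "az": 0}]'

```text
time: 6.75
tool_pos: [484.5, -331.1, 80.7]
tcp_rot: [179.9, 45.1, 148.2]
ft_force: [-0.1, 0.8, -4.0]
finger_gap: 54.9
```

Run:
```python
from hp import *
s=sense();print(s["time"],s["tool_pos"],s["tcp_rot"],s["joint_pos"],s["ft_force"],s["finger_gap"])
im=snapshot("wrist"); cv2.imwrite("pics/w7.png",im[:,:,::-1])
im=snapshot("scene"); cv2.imwrite("pics/s7.png",cv2.resize(im[120:280,120:280,::-1],None,fx=3.7,fy=3.7))
plan(np.array([485,-338,48]),Rt(45.5,-32),5)
```

```text
6.75 [ 484.51260981 -331.10707086   80.72831297] [179.8682771   45.1299983  148.15305297] [ -45.41842564  -19.94508714  139.55256226   31.66277586   18.72801251
 -129.95648566] [-0.06360378  0.84874991 -3.95095318] 54.921821316705376
from [ 486.  -333.    84.9] dp [ -1.   -5.  -36.9] rot deg [ 0.26 -0.11  0.22] per row [ 0.05 -0.02  0.04]
0 t(cm) [ 0.5   -0.096  0.544]
1 t(cm) [ 0.5   -0.096  0.544]
2 t(cm) [ 0.5   -0.096  0.544]
3 t(cm) [ 0.5   -0.096  0.543]
4 t(cm) [ 0.5   -0.095  0.543]
```

View pics/w7.png

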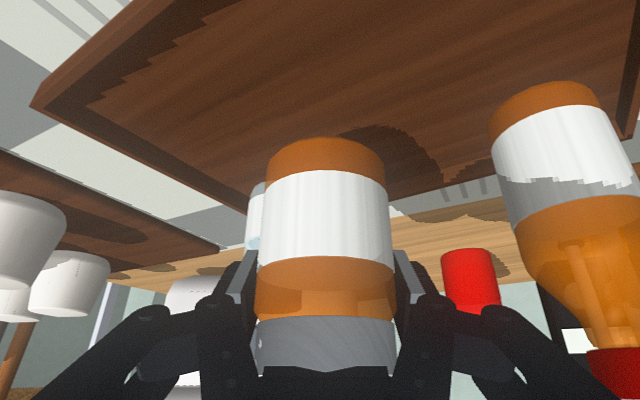

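View pics/s7.png

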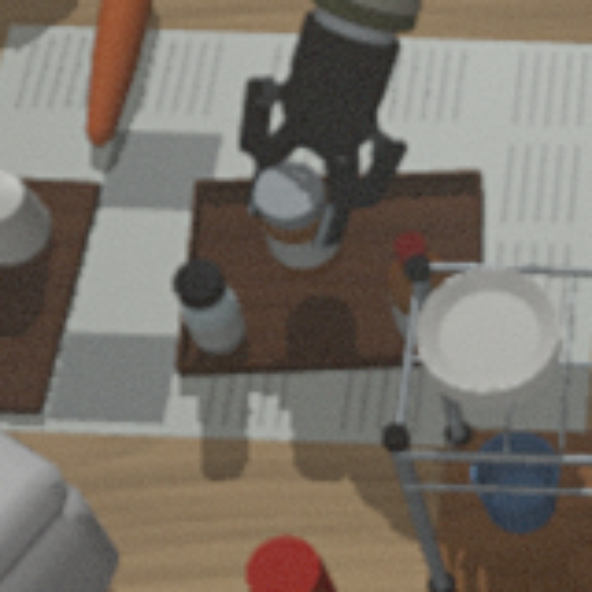

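Request:
step_arm --plan '[{"grip": 4.5, "tx": 0.6, "ty": 0, "tz": 0.6, "ax": 0, "ay": 0, "az": 0}, {"grip": 4.5, "tx": 0.6, "ty": 0, "tz": 0.6, "ax": 0, "ay": 0, "az": 0}, {"grip": 4.5, "tx": 0.6, "ty": 0, "tz": 0.6, "ax": 0, "ay": 0, "az": 0}, {"grip": 4.5, "tx": 0.4, "ty": 0, "tz": 0.4, "ax": 0, "ay": 0, "az": 0}, {"grip": 4.5, "tx": 0.2, "ty": 0, "tz": 0.2, "ax": 0, "ay": 0, "az": 0}, {"grip": 4.5, "tx": 0, "ty": 0, "tz": 0, "ax": 0, "ay": 0, "az": 0}, {"grip": 4.5, "tx": 0, "ty": 0, "tz": 0, "ax": 0, "ay": 0, "az": 0}]'

```text
time: 7.43
tool_pos: [487.0, -335.5, 53.9]
tcp_rot: [-180.0, 45.7, 148.2]
ft_force: [0.0, -1.3, -2.9]
finger_gap: 54.9
```

Request:
step_arm --plan '[{"grip": 4.5, "tx": 0.2, "ty": 0, "tz": 0.2, "ax": 0, "ay": 0, "az": 0}, {"grip": 4.5, "tx": 0.15, "ty": 0, "tz": 0.15, "ax": 0, "ay": 0, "az": 0}, {"grip": 4.5, "tx": 0, "ty": 0, "tz": 0, "ax": 0, "ay": 0, "az": 0}, {"grip": 4.5, "tx": 0, "ty": 0, "tz": 0, "ax": 0, "ay": 0, "az": 0}]'

```text
time: 7.77
tool_pos: [486.7, -335.1, 48.3]
tcp_rot: [-180.0, 45.6, 148.2]
ft_force: [0.0, 0.4, -4.0]
finger_gap: 54.7
```

Run:
```python
from hp import *
for i in range(3):
    s=sense();print(s["time"],s["tool_pos"],s["tcp_rot"],s["ft_force"],s["finger_gap"]); im=snapshot("wrist")
cv2.imwrite("pics/w8.png",im[:,:,::-1])
```

```text
7.7667 [ 486.74214794 -335.06853599   48.32815016] [-179.9704754    45.61648112  148.22226311] [ 0.04681899  0.35448594 -3.96006812] 54.68812355029233
7.8167 [ 486.73942924 -335.11513909   48.3524556 ] [-179.96000393   45.62042554  148.22816084] [ 0.59703497 -0.10767477 -2.9678108 ] 55.01408862874697
7.8667 [ 486.72796088 -335.1125877    48.3214339 ] [-179.95780673   45.61913159  148.2294706 ] [ 0.31496155 -0.14747643 -2.75239224] 54.69624369731745
```

View pics/w8.png

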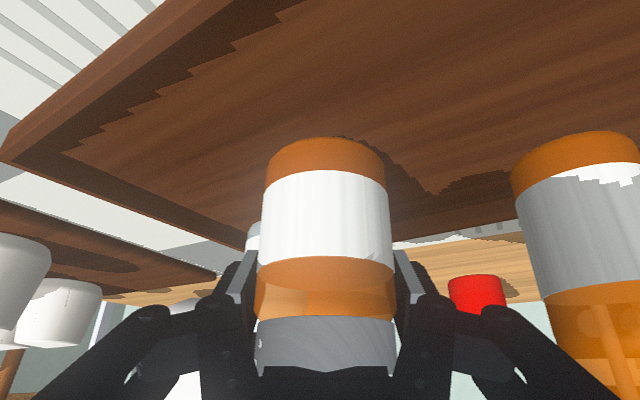

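Not yet touching. I'll go down 1.4 mm at a time.

Request:
step_arm --plan '[{"grip": 4.5, "tx": 0.1, "ty": 0, "tz": 0.1, "ax": 0, "ay": 0, "az": 0}, {"grip": 4.5, "tx": 0, "ty": 0, "tz": 0, "ax": 0, "ay": 0, "az": 0}, {"grip": 4.5, "tx": 0, "ty": 0, "tz": 0, "ax": 0, "ay": 0, "az": 0}]'

```text
time: 8.17
tool_pos: [486.6, -334.9, 46.4]
tcp_rot: [-180.0, 45.6, 148.2]
ft_force: [0.7, -0.5, -2.0]
finger_gap: 54.7
```

Request:
step_arm --plan '[{"grip": 4.5, "tx": 0.05, "ty": 0, "tz": 0.05, "ax": 0, "ay": 0, "az": 0}, {"grip": 4.5, "tx": 0, "ty": 0, "tz": 0, "ax": 0, "ay": 0, "az": 0}, {"grip": 4.5, "tx": 0, "ty": 0, "tz": 0, "ax": 0, "ay": 0, "az": 0}]'

```text
time: 8.42
tool_pos: [487.0, -335.3, 46.4]
tcp_rot: [-180.0, 45.6, 148.2]
ft_force: [0.5, 0.1, 0.4]
finger_gap: 54.6
```

Request:
step_arm --plan '[{"grip": 6.2, "tx": 0, "ty": 0, "tz": 0, "ax": 0, "ay": 0, "az": 0}, {"grip": 7, "tx": 0, "ty": 0, "tz": 0, "ax": 0, "ay": 0, "az": 0}, {"grip": 7.6, "tx": 0, "ty": 0, "tz": 0, "ax": 0, "ay": 0, "az": 0}, {"grip": 7.6, "tx": 0, "ty": 0, "tz": 0, "ax": 0, "ay": 0, "az": 0}, {"grip": 7.6, "tx": 0, "ty": 0, "tz": 0, "ax": 0, "ay": 0, "az": 0}]'

```text
time: 8.83
tool_pos: [486.6, -335.1, 45.9]
tcp_rot: [-180.0, 45.6, 148.2]
ft_force: [-0.4, -0.1, -0.1]
finger_gap: 75.7
```

Run:
```python
from hp import *
s=sense();print(s["time"],s["tool_pos"],s["tcp_rot"],s["ft_force"],s["finger_gap"],s["joint_pos"]); im=snapshot("wrist")
cv2.imwrite("pics/w9.png",im[:,:,::-1])
```

```text
8.8333 [ 486.61322875 -335.05455186   45.90398393] [-179.95874999   45.60210375  148.22335825] [-0.42092721 -0.0912518  -0.05797163] 75.65650050823697 [ -45.595647    -13.08362292  139.27481819   47.66301078   13.29289669
 -146.65083808]
```

View pics/w9.png

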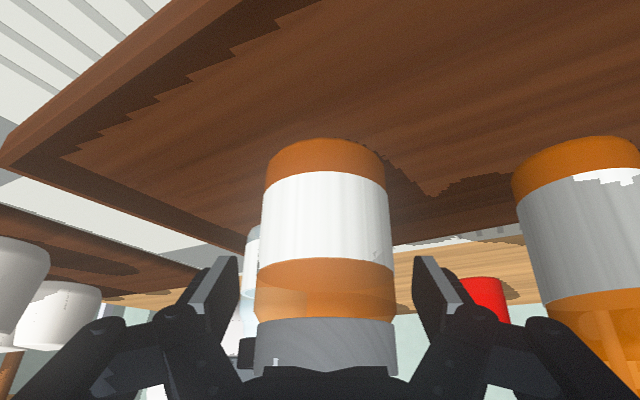

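Request:
step_arm --plan '[{"grip": 7.6, "tx": -0.6, "ty": 0, "tz": -0.6, "ax": 0, "ay": 0, "az": 0}, {"grip": 7.6, "tx": -1.2, "ty": 0, "tz": -1.2, "ax": 0, "ay": 0, "az": 0}, {"grip": 7.6, "tx": -1.4, "ty": 0, "tz": -1.4, "ax": 0, "ay": 0, "az": 0}, {"grip": 7.6, "tx": -1.4, "ty": 0, "tz": -1.4, "ax": 0, "ay": 0, "az": 0}, {"grip": 7.6, "tx": -1.4, "ty": 0, "tz": -1.4, "ax": 0, "ay": 0, "az": 0}, {"grip": 7.6, "tx": -1.4, "ty": 0, "tz": -1.4, "ax": 0, "ay": 0, "az": 0}, {"grip": 7.6, "tx": -1, "ty": 0, "tz": -1, "ax": 0, "ay": 0, "az": 0}, {"grip": 7.6, "tx": 0, "ty": 0, "tz": 0, "ax": 0, "ay": 0, "az": 0}]'

```text
time: 9.55
tool_pos: [487.1, -335.9, 169.9]
tcp_rot: [-179.8, 46.0, 148.3]
ft_force: [0.7, -0.9, 1.0]
finger_gap: 75.8
```

Run:
```python
from hp import *
s=sense();print(s["time"],s["tool_pos"],s["tcp_rot"],s["ft_force"],s["finger_gap"],s["joint_pos"]); im=snapshot("scene")
cv2.imwrite("pics/s9.png",cv2.resize(im[120:280,120:360,::-1],None,fx=3.3,fy=3.3))
# tab press approach: above tab
print(rk(-141,0,44))
plan(rk(-141,0,200),Rt(0,-4.4),14)
```

```text
9.55 [ 487.0769466  -335.92262873  169.87795396] [-179.82476501   45.98822354  148.30662973] [ 0.73078411 -0.91096143  1.0277858 ] 75.75109760283358 [ -45.635644    -30.83404158  136.82694873   19.71081218   30.33024756
 -116.96463668]
[449.90991724   0.64377165  44.        ]
from [ 486.5 -335.2  167.4] dp [-36.6 335.9  32.6] rot deg [-11.04  44.93 -25.88] per row [-0.79  3.21 -1.85]
0 t(cm) [ 0.866  1.901 -1.231]
1 t(cm) [ 0.871  1.945 -1.155]
2 t(cm) [ 0.87   1.989 -1.079]
3 t(cm) [ 0.864  2.031 -1.003]
4 t(cm) [ 0.852  2.072 -0.927]
5 t(cm) [ 0.834  2.112 -0.851]
6 t(cm) [ 0.811  2.149 -0.775]
7 t(cm) [ 0.782  2.185 -0.701]
8 t(cm) [ 0.748  2.219 -0.628]
9 t(cm) [ 0.709  2.251 -0.556]
10 t(cm) [ 0.666  2.28  -0.486]
11 t(cm) [ 0.617  2.307 -0.419]
12 t(cm) [ 0.564  2.331 -0.354]
13 t(cm) [ 0.506  2.353 -0.292]
```

View pics/s9.png

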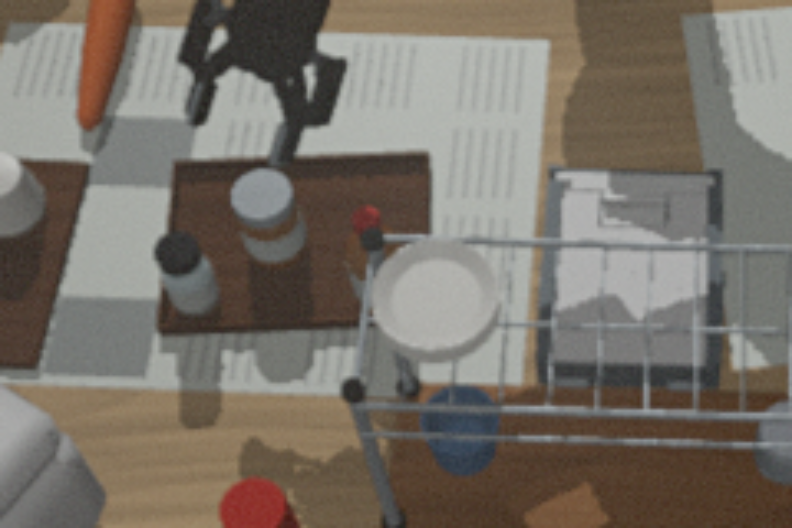

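Request:
step_arm --plan '[{"grip": 0, "tx": 0.87, "ty": 1.9, "tz": -1.23, "ax": -0.79, "ay": 3.21, "az": -1.85}, {"grip": 0, "tx": 0.87, "ty": 1.95, "tz": -1.15, "ax": -0.79, "ay": 3.21, "az": -1.85}, {"grip": 0, "tx": 0.87, "ty": 2, "tz": -1.08, "ax": -0.79, "ay": 3.21, "az": -1.85}, {"grip": 0, "tx": 0.86, "ty": 2.03, "tz": -1, "ax": -0.79, "ay": 3.21, "az": -1.85}, {"grip": 0, "tx": 0.85, "ty": 2.07, "tz": -0.93, "ax": -0.79, "ay": 3.21, "az": -1.85}, {"grip": 0, "tx": 0.83, "ty": 2.1, "tz": -0.85, "ax": -0.79, "ay": 3.21, "az": -1.85}, {"grip": 0, "tx": 0.81, "ty": 2.15, "tz": -0.78, "ax": -0.79, "ay": 3.21, "az": -1.85}]'

```text
time: 10.18
tool_pos: [466.6, -164.9, 180.0]
tcp_rot: [-177.1, 22.4, 163.2]
ft_force: [1.2, 0.9, -1.0]
finger_gap: 0.0
```

Request:
step_arm --plan '[{"grip": 0, "tx": 0.78, "ty": 2.2, "tz": -0.7, "ax": -0.79, "ay": 3.21, "az": -1.85}, {"grip": 0, "tx": 0.75, "ty": 2.2, "tz": -0.63, "ax": -0.79, "ay": 3.21, "az": -1.85}, {"grip": 0, "tx": 0.7, "ty": 2.25, "tz": -0.55, "ax": -0.79, "ay": 3.21, "az": -1.85}, {"grip": 0, "tx": 0.67, "ty": 2.3, "tz": -0.49, "ax": -0.79, "ay": 3.21, "az": -1.85}, {"grip": 0, "tx": 0.62, "ty": 2.3, "tz": -0.42, "ax": -0.79, "ay": 3.21, "az": -1.85}, {"grip": 0, "tx": 0.56, "ty": 2.35, "tz": -0.35, "ax": -0.79, "ay": 3.21, "az": -1.85}, {"grip": 0, "tx": 0.5, "ty": 2.35, "tz": -0.3, "ax": -0.79, "ay": 3.21, "az": -1.85}, {"grip": 0, "tx": 0, "ty": 0, "tz": 0, "ax": 0, "ay": 0, "az": 0}]'

```text
time: 10.85
tool_pos: [449.1, 5.0, 196.9]
tcp_rot: [179.6, -0.5, 175.9]
ft_force: [0.5, 0.6, 0.0]
finger_gap: 0.3
```

```bash
cat > show.py <<'E'
from hp import *
import sys
s=sense();print(round(s["time"],2),s["tool_pos"].round(1),s["tcp_rot"].round(2),"F",s["ft_force"].round(1),s["finger_gap"].round(1),s["joint_pos"].round(1))
T=wristT(); im=snapshot("wrist"); cv2.imwrite("pics/%s.png"%sys.argv[1],im[:,:,::-1]); np.save("T.npy",T)
E
python3 show.py w10
python3 - <<'E'
from hp import *
T=np.load("T.npy")
print(proj("wrist",[rk(-141,0,44),rk(-125,28,44),rk(-125,-28,44),rk(-125,28,56),rk(-125,-28,56),rk(-160,80,50),rk(-160,-80,50)],T).round())
E
```

```text
Traceback (most recent call last):
  File "show.py", line 3, in <module>
    s=sense();print(round(s["time"],2),s["tool_pos"].round(1),s["tcp_rot"].round(2),"F",s["ft_force"].round(1),s["finger_gap"].round(1),s["joint_pos"].round(1))
                                                                                                               ^^^^^^^^^^^^^^^^^^^^^
AttributeError: 'float' object has no attribute 'round'
Traceback (most recent call last):
FileNotFoundError: [Errno 2] No such file or directory: 'T.npy'
```

```bash
sed -i 's/s\["finger_gap"\].round(1)/round(s["finger_gap"],1)/' show.py
python3 show.py w10
python3 - <<'E'
from hp import *
T=np.load("T.npy")
print(proj("wrist",[rk(-141,0,44),rk(-125,28,44),rk(-125,-28,44),rk(-125,28,56),rk(-125,-28,56),rk(-160,80,50),rk(-160,-80,50)],T).round())
E
```

```text
10.85 [449.1   5.  196.9] [179.63  -0.53 175.92] F [0.5 0.6 0. ] 0.3 [ -6.2 -15.  110.4   0.4  85.2 -92.1]
[[321. 186.]
 [351. 203.]
 [290. 203.]
 [353. 208.]
 [288. 207.]
 [413. 167.]
 [228. 166.]]
```

View pics/w10.png

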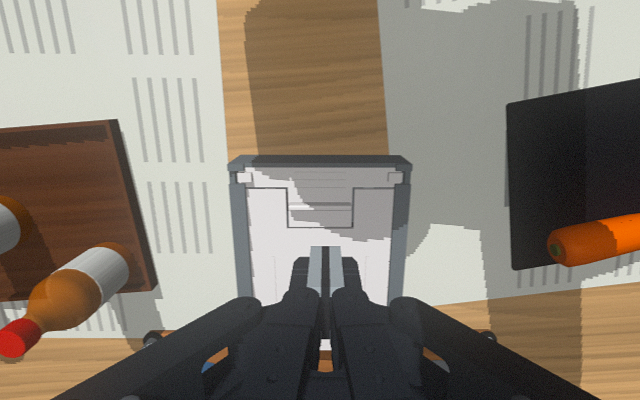

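```bash
python3 - <<'E'
import cv2
a=cv2.imread("pics/w10.png"); cv2.imwrite("pics/w10c.png",cv2.resize(a[145:265,220:420],None,fx=4,fy=4,interpolation=cv2.INTER_CUBIC))
E
python3 - <<'E'
from hp import *
T=np.load("T.npy")
for x,z in((-160,44),(-156,44),(-141,44),(-125,44),(-125,56),(-100,44)): print(x,z,proj("wrist",rk(x,0,z),T).round(1))
plan(rk(-142,0,70),Rt(0,-4.4),6)
E
```

```text
-160 44 [[320.7 165.3]]
-156 44 [[320.7 169.8]]
-141 44 [[320.6 186.2]]
-125 44 [[320.6 203.3]]
-125 56 [[320.5 207.5]]
-100 44 [[320.6 229. ]]
from [449.2   3.3 196.7] dp [  -0.3   -2.6 -126.7] rot deg [ 0.26 -0.4   0.23] per row [ 0.04 -0.07  0.04]
0 t(cm) [-0.013 -0.053  2.111]
1 t(cm) [-0.011 -0.052  2.111]
2 t(cm) [-0.008 -0.05   2.111]
3 t(cm) [-0.006 -0.048  2.111]
4 t(cm) [-0.003 -0.047  2.111]
5 t(cm) [-1.000e-03 -4.500e-02  2.111e+00]
```

View pics/w10c.png

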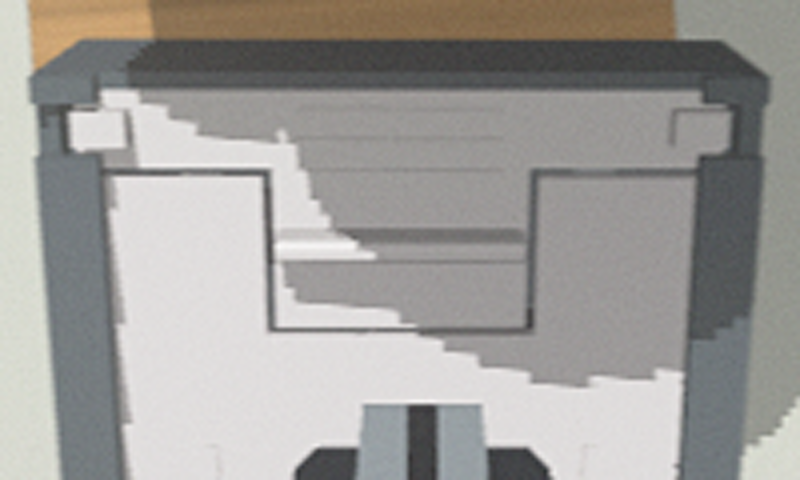

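Request:
step_arm --plan '[{"grip": 0, "tx": 0, "ty": -0.05, "tz": 2.1, "ax": 0.04, "ay": -0.07, "az": 0.04}, {"grip": 0, "tx": 0, "ty": -0.05, "tz": 2.1, "ax": 0.04, "ay": -0.07, "az": 0.04}, {"grip": 0, "tx": 0, "ty": -0.05, "tz": 2.1, "ax": 0.04, "ay": -0.07, "az": 0.04}, {"grip": 0, "tx": 0, "ty": -0.05, "tz": 2.1, "ax": 0.04, "ay": -0.07, "az": 0.04}, {"grip": 0, "tx": 0, "ty": 0, "tz": 2.1, "ax": 0.04, "ay": -0.07, "az": 0.04}, {"grip": 0, "tx": 0, "ty": 0, "tz": 2, "ax": 0.04, "ay": -0.07, "az": 0.04}, {"grip": 0, "tx": 0, "ty": 0, "tz": 0, "ax": 0, "ay": 0, "az": 0}]'

```text
time: 11.48
tool_pos: [444.9, -0.4, 68.0]
tcp_rot: [-180.0, -0.2, 175.3]
ft_force: [-0.9, 0.5, -0.5]
finger_gap: -0.2
```

```bash
python3 show.py w11
python3 - <<'E'
from hp import *
plan(rk(-142,0,40),Rt(0,-4.4),6)
E
```

```text
11.48 [ 4.449e+02 -4.000e-01  6.800e+01] [-179.96   -0.23  175.34] F [-0.9  0.5 -0.5] -0.2 [-6.600e+00 -8.400e+00  1.188e+02 -1.000e-01  6.990e+01 -9.190e+01]
from [ 4.461e+02 -4.000e-01  7.030e+01] dp [  2.8   1.1 -30.3] rot deg [-0.04 -0.12 -0.25] per row [-0.01 -0.02 -0.04]
0 t(cm) [-0.047  0.023  0.506]
1 t(cm) [-0.046  0.023  0.506]
2 t(cm) [-0.046  0.023  0.506]
3 t(cm) [-0.046  0.023  0.506]
4 t(cm) [-0.046  0.023  0.506]
5 t(cm) [-0.046  0.023  0.506]
```

View pics/w11.png

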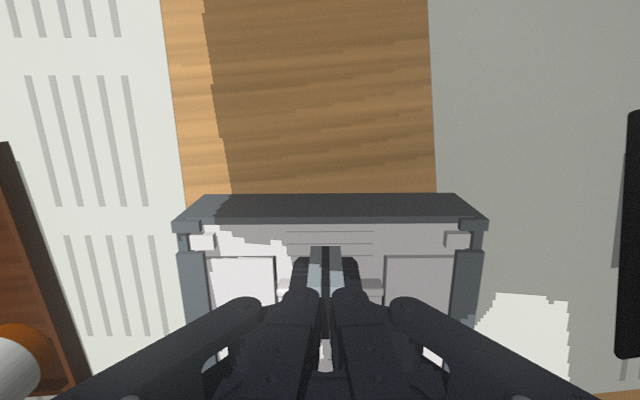

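Request:
step_arm --plan '[{"grip": 0, "tx": -0.1, "ty": 0, "tz": 0.8, "ax": 0, "ay": 0, "az": 0}, {"grip": 0, "tx": -0.1, "ty": 0, "tz": 0.8, "ax": 0, "ay": 0, "az": 0}, {"grip": 0, "tx": 0, "ty": 0, "tz": 0.7, "ax": 0, "ay": 0, "az": 0}, {"grip": 0, "tx": 0, "ty": 0, "tz": 0, "ax": 0, "ay": 0, "az": 0}, {"grip": 0, "tx": 0, "ty": 0, "tz": 0, "ax": 0, "ay": 0, "az": 0}]'

```text
time: 11.95
tool_pos: [451.0, -0.3, 50.3]
tcp_rot: [-179.9, 0.2, 175.4]
ft_force: [0.6, 0.1, 0.8]
finger_gap: -0.2
```

Request:
step_arm --plan '[{"grip": 0, "tx": 0, "ty": 0, "tz": 0.2, "ax": 0, "ay": 0, "az": 0}, {"grip": 0, "tx": 0, "ty": 0, "tz": 0.2, "ax": 0, "ay": 0, "az": 0}, {"grip": 0, "tx": 0, "ty": 0, "tz": 0, "ax": 0, "ay": 0, "az": 0}, {"grip": 0, "tx": 0, "ty": 0, "tz": 0, "ax": 0, "ay": 0, "az": 0}]'

```text
time: 12.28
tool_pos: [451.2, -0.3, 46.6]
tcp_rot: [-179.9, 0.2, 175.4]
ft_force: [0.5, -0.1, 0.7]
finger_gap: -0.1
```

Request:
step_arm --plan '[{"grip": 0, "tx": 0, "ty": 0, "tz": 0.2, "ax": 0, "ay": 0, "az": 0}, {"grip": 0, "tx": 0, "ty": 0, "tz": 0.2, "ax": 0, "ay": 0, "az": 0}, {"grip": 0, "tx": 0, "ty": 0, "tz": 0, "ax": 0, "ay": 0, "az": 0}, {"grip": 0, "tx": 0, "ty": 0, "tz": 0, "ax": 0, "ay": 0, "az": 0}]'

```text
time: 12.62
tool_pos: [451.5, -0.4, 42.9]
tcp_rot: [-179.9, 0.3, 175.4]
ft_force: [-0.6, -1.0, 4.3]
finger_gap: -0.0
```

Request:
step_arm --plan '[{"grip": 0, "tx": 0, "ty": 0, "tz": 0.15, "ax": 0, "ay": 0, "az": 0}, {"grip": 0, "tx": 0, "ty": 0, "tz": 0.1, "ax": 0, "ay": 0, "az": 0}, {"grip": 0, "tx": 0, "ty": 0, "tz": 0, "ax": 0, "ay": 0, "az": 0}, {"grip": 0, "tx": 0, "ty": 0, "tz": 0, "ax": 0, "ay": 0, "az": 0}]'

```text
time: 12.95
tool_pos: [451.9, -0.4, 40.7]
tcp_rot: [-179.9, 0.3, 175.4]
ft_force: [-1.0, 0.2, 7.3]
finger_gap: -0.1
```

Request:
step_arm --plan '[{"grip": 0, "tx": -0.3, "ty": 0, "tz": 0.05, "ax": 0, "ay": 0, "az": 0}, {"grip": 0, "tx": -0.4, "ty": 0, "tz": 0, "ax": 0, "ay": 0, "az": 0}, {"grip": 0, "tx": -0.5, "ty": 0, "tz": 0, "ax": 0, "ay": 0, "az": 0}, {"grip": 0, "tx": -0.5, "ty": 0, "tz": 0, "ax": 0, "ay": 0, "az": 0}, {"grip": 0, "tx": -0.5, "ty": 0, "tz": 0, "ax": 0, "ay": 0, "az": 0}]'

```text
time: 13.37
tool_pos: [474.1, -2.1, 40.4]
tcp_rot: [-180.0, 0.3, 175.4]
ft_force: [-1.3, 1.0, 6.9]
finger_gap: -0.1
```

```bash
python3 show.py w12
```

```text
13.37 [474.1  -2.1  40.4] [-179.95    0.29  175.39] F [-1.3  1.   6.9] -0.1 [ -6.4  -1.7 115.7  -0.   65.7 -91.8]
```

View pics/w12.png

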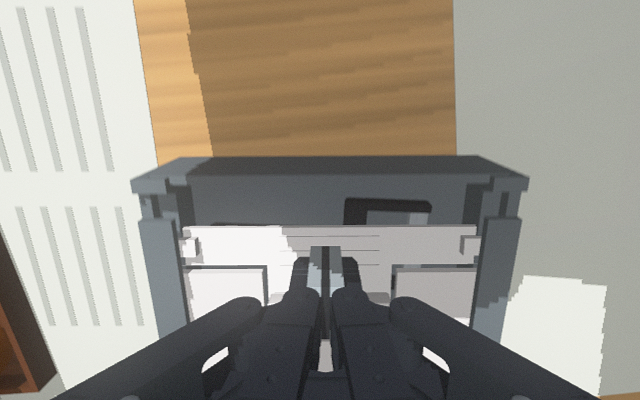

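Request:
step_arm --plan '[{"grip": 0, "tx": -0.9, "ty": 0, "tz": -0.03, "ax": 0, "ay": 0, "az": 0}, {"grip": 0, "tx": -0.9, "ty": 0, "tz": 0, "ax": 0, "ay": 0, "az": 0}, {"grip": 0, "tx": -0.9, "ty": 0, "tz": 0, "ax": 0, "ay": 0, "az": 0}, {"grip": 0, "tx": -0.9, "ty": 0, "tz": 0, "ax": 0, "ay": 0, "az": 0}, {"grip": 0, "tx": -0.9, "ty": 0, "tz": 0, "ax": 0, "ay": 0, "az": 0}, {"grip": 0, "tx": -0.9, "ty": 0, "tz": 0, "ax": 0, "ay": 0, "az": 0}, {"grip": 0, "tx": -0.6, "ty": 0, "tz": 0, "ax": 0, "ay": 0, "az": 0}, {"grip": 0, "tx": 0, "ty": 0, "tz": 0, "ax": 0, "ay": 0, "az": 0}]'

```text
time: 14.08
tool_pos: [535.0, -6.7, 41.2]
tcp_rot: [-180.0, 0.4, 175.4]
ft_force: [2.0, 1.1, 7.1]
finger_gap: 0.2
```

Request:
step_arm --plan '[{"grip": 0, "tx": -0.3, "ty": 0, "tz": 0, "ax": 0, "ay": 0, "az": 0}, {"grip": 0, "tx": -0.3, "ty": 0, "tz": 0, "ax": 0, "ay": 0, "az": 0}, {"grip": 0, "tx": 0, "ty": 0, "tz": 0, "ax": 0, "ay": 0, "az": 0}]'

```text
time: 14.33
tool_pos: [538.3, -7.1, 40.3]
tcp_rot: [-180.0, 0.1, 175.4]
ft_force: [-6.3, 1.6, 10.1]
finger_gap: 0.1
```

Request:
step_arm --plan '[{"grip": 0, "tx": -0.2, "ty": 0, "tz": 0, "ax": 0, "ay": 0, "az": 0}, {"grip": 0, "tx": 0, "ty": 0, "tz": 0, "ax": 0, "ay": 0, "az": 0}, {"grip": 0, "tx": 0, "ty": 0, "tz": 0, "ax": 0, "ay": 0, "az": 0}]'

```text
time: 14.58
tool_pos: [538.5, -7.1, 40.0]
tcp_rot: [-180.0, -0.1, 175.4]
ft_force: [-13.7, 2.3, 14.7]
finger_gap: -0.1
```

Request:
step_arm --plan '[{"grip": 0, "tx": 0.3, "ty": 0, "tz": -0.3, "ax": 0, "ay": 0, "az": 0}, {"grip": 0, "tx": 0.3, "ty": 0, "tz": -1.5, "ax": 0, "ay": 0, "az": 0}, {"grip": 0, "tx": 1.5, "ty": 0, "tz": -3, "ax": 0, "ay": 0, "az": 0}, {"grip": 0, "tx": 3, "ty": 0, "tz": -2.5, "ax": 0, "ay": 0, "az": 0}, {"grip": 0, "tx": 3, "ty": 0, "tz": -2, "ax": 0, "ay": 0, "az": 0}, {"grip": 0, "tx": 1.5, "ty": 0, "tz": -1, "ax": 0, "ay": 0, "az": 0}, {"grip": 0, "tx": 0, "ty": 0, "tz": 0, "ax": 0, "ay": 0, "az": 0}, {"grip": 0, "tx": 0, "ty": 0, "tz": 0, "ax": 0, "ay": 0, "az": 0}]'

```text
time: 15.25
tool_pos: [445.2, 0.2, 143.4]
tcp_rot: [-179.9, 0.4, 175.4]
ft_force: [0.7, -0.0, 0.2]
finger_gap: 0.3
```

```bash
python3 show.py w13
python3 - <<'E'
from hp import *
im=snapshot("top"); cv2.imwrite("pics/t13.png",cv2.resize(im[180:280,270:400,::-1],None,fx=6,fy=6,interpolation=cv2.INTER_CUBIC))
E
```

```text
15.25 [4.452e+02 2.000e-01 1.434e+02] [-179.94    0.35  175.38] F [ 0.7 -0.   0.2] 0.3 [ -6.5 -14.3 115.4  -0.   78.5 -91.9]
```

View pics/w13.png

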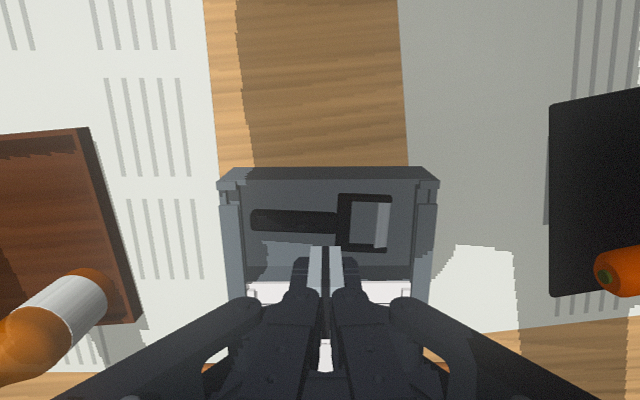

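View pics/t13.png

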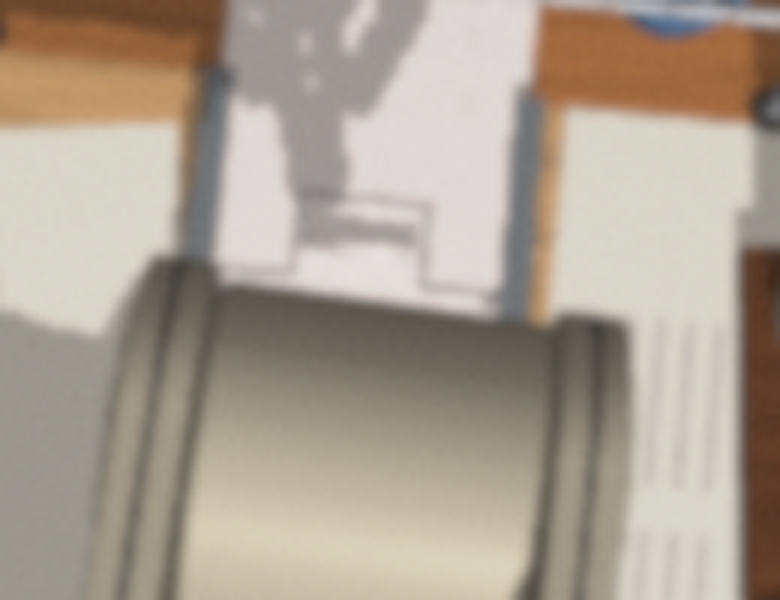

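Run:
```python
from hp import *
a=cv2.imread("pics/w13.png"); cv2.imwrite("pics/w13c.png",cv2.resize(a[155:275,210:410],None,fx=4,fy=4,interpolation=cv2.INTER_CUBIC))
p=ray("top",np.array([365/6-.4+270,201/6-.4+180]),44); print("hinge",p, "expect",rk(-15,0,44))
```

```text
hinge [573.66711387 -10.25823318  44.        ] expect [575.54360822  -8.95704557  44.        ]
```

View pics/w13c.png

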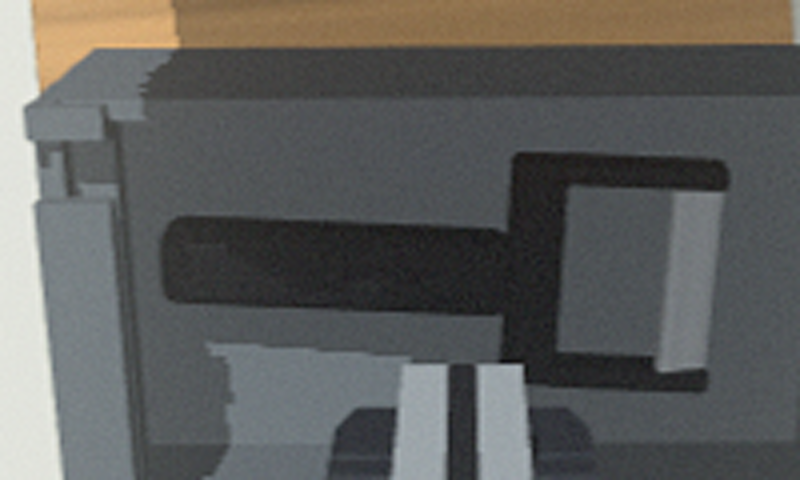

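Run:
```python
from hp import *
T=np.load("T.npy"); c=lambda x,y:np.array([x/4-.4+210,y/4-.4+155])
pts={}
for n,uv,z in(("nearL",(180,217),5),("nearR",(490,231),5),("farL",(180,302),17),("farR",(490,314),17),("end",(162,262),12),("neck",(508,272),15),("bl end",(718,275),10),("forkL",(730,165),6),("forkN",(705,388),13)):
    P=ray("wrist",c(*uv),z,T); d=P-rk(-60,0,0); a=np.radians(4.37)
    print(n,P.round(1),"case",(d[0]*np.cos(a)-d[1]*np.sin(a)).round(1),(d[0]*np.sin(a)+d[1]*np.cos(a)).round(1))
```

```text
nearL [459.9 -63.8   5. ] case -66.1 -63.5
nearR [468.5   3.1   5. ] case -62.6 3.8
farL [474.9 -63.6  17. ] case -51.2 -62.1
farR [482.8   1.8  17. ] case -48.2 3.6
end [467.4 -67.4  12. ] case -58.4 -66.5
neck [474.4   6.3  15. ] case -57.0 7.5
bl end [480.7  51.5  10. ] case -54.2 53.0
forkL [457.3  55.3   6. ] case -77.8 55.0
forkN [505.9  47.5  13. ] case -28.7 51.0
```

Run:
```python
from hp import *
M=Rt(0,-6.3,90); print(M.round(2))
p,r=cur()
plan(np.array([471.6,-23.5,100]),M,14)
```

```text
[[ 0.11  0.99  0.  ]
 [ 0.99 -0.11  0.  ]
 [ 0.    0.   -1.  ]]
from [4.451e+02 2.000e-01 1.421e+02] dp [ 26.5 -23.7 -42.1] rot deg [ 0.12  0.2  91.68] per row [0.01 0.01 6.55]
0 t(cm) [-0.201 -0.153  0.302]
1 t(cm) [-0.218 -0.129  0.302]
2 t(cm) [-0.231 -0.104  0.302]
3 t(cm) [-0.241 -0.076  0.302]
4 t(cm) [-0.249 -0.048  0.302]
5 t(cm) [-0.253 -0.02   0.302]
6 t(cm) [-0.253  0.009  0.302]
7 t(cm) [-0.251  0.038  0.301]
8 t(cm) [-0.245  0.067  0.301]
9 t(cm) [-0.236  0.094  0.301]
10 t(cm) [-0.223  0.12   0.301]
11 t(cm) [-0.208  0.145  0.301]
12 t(cm) [-0.19   0.168  0.301]
13 t(cm) [-0.17   0.189  0.301]
```

Request:
step_arm --plan '[{"grip": 3.6, "tx": -0.2, "ty": -0.15, "tz": 0.3, "ax": 0, "ay": 0, "az": 6.55}, {"grip": 3.6, "tx": -0.22, "ty": -0.13, "tz": 0.3, "ax": 0, "ay": 0, "az": 6.55}, {"grip": 3.6, "tx": -0.23, "ty": -0.1, "tz": 0.3, "ax": 0, "ay": 0, "az": 6.55}, {"grip": 3.6, "tx": -0.24, "ty": -0.08, "tz": 0.3, "ax": 0, "ay": 0, "az": 6.55}, {"grip": 3.6, "tx": -0.25, "ty": -0.05, "tz": 0.3, "ax": 0, "ay": 0, "az": 6.55}, {"grip": 3.6, "tx": -0.25, "ty": -0.02, "tz": 0.3, "ax": 0, "ay": 0, "az": 6.55}, {"grip": 3.6, "tx": -0.25, "ty": 0.01, "tz": 0.3, "ax": 0, "ay": 0, "az": 6.55}]'

```text
time: 15.93
tool_pos: [458.1, -11.7, 120.2]
tcp_rot: [180.0, 0.1, 129.2]
ft_force: [0.5, -0.1, -0.4]
finger_gap: 35.9
```

Request:
step_arm --plan '[{"grip": 3.6, "tx": -0.25, "ty": 0.04, "tz": 0.3, "ax": 0, "ay": 0, "az": 6.55}, {"grip": 3.6, "tx": -0.25, "ty": 0.07, "tz": 0.3, "ax": 0, "ay": 0, "az": 6.55}, {"grip": 3.6, "tx": -0.24, "ty": 0.09, "tz": 0.3, "ax": 0, "ay": 0, "az": 6.55}, {"grip": 3.6, "tx": -0.22, "ty": 0.12, "tz": 0.3, "ax": 0, "ay": 0, "az": 6.55}, {"grip": 3.6, "tx": -0.21, "ty": 0.15, "tz": 0.3, "ax": 0, "ay": 0, "az": 6.55}, {"grip": 3.6, "tx": -0.19, "ty": 0.17, "tz": 0.3, "ax": 0, "ay": 0, "az": 6.55}, {"grip": 3.6, "tx": -0.17, "ty": 0.19, "tz": 0.3, "ax": 0, "ay": 0, "az": 6.55}, {"grip": 3.6, "tx": 0, "ty": 0, "tz": 0, "ax": 0, "ay": 0, "az": 0}]'

```text
time: 16.6
tool_pos: [471.2, -23.6, 98.8]
tcp_rot: [180.0, 0.0, 83.4]
ft_force: [-0.1, -0.2, -0.2]
finger_gap: 36.1
```

```bash
python3 show.py w14
python3 - <<'E'
from hp import *
plan(np.array([471.6,-23.5,60]),Rt(0,-6.3,90),4)
E
```

```text
16.6 [471.2 -23.6  98.8] [1.7997e+02 4.0000e-02 8.3350e+01] F [-0.1 -0.2 -0.2] 36.1 [ -9.1  -6.6 113.6  -0.   72.9  -2.4]
from [471.1 -23.5  99.3] dp [  0.5   0.  -39.3] rot deg [0.05 0.04 0.07] per row [0.01 0.01 0.02]
0 t(cm) [0.002 0.011 0.981]
1 t(cm) [0.002 0.012 0.981]
2 t(cm) [0.002 0.012 0.981]
3 t(cm) [0.002 0.012 0.981]
```

View pics/w14.png

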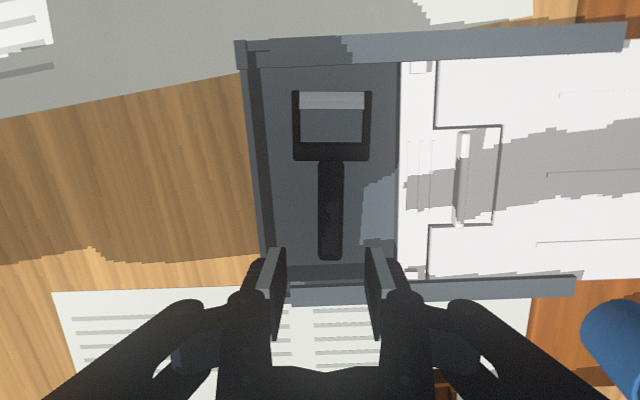

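Run:
```python
from hp import *
T=np.load("T.npy")
for uv in((319,170),(344,170),(318,250),(344,250),(331,260),(331,160)): print(uv,ray("wrist",uv,15,T).round(1))
print(proj("wrist",[[471.2,-23.6,15]],T))
```

```text
(319, 170) [468.1   1.2  15. ]
(344, 170) [484.9  -0.7  15. ]
(318, 250) [460.3 -57.6  15. ]
(344, 250) [479.  -59.8  15. ]
(331, 260) [468.8 -66.7  15. ]
(331, 160) [476.9   7.1  15. ]
[[327.67856943 204.22120669]]
```

Request:
step_arm --plan '[{"grip": 3.6, "tx": 0, "ty": 0.1, "tz": 1.5, "ax": 0, "ay": 0, "az": 0}, {"grip": 3.6, "tx": 0, "ty": 0.1, "tz": 1.5, "ax": 0, "ay": 0, "az": 0}, {"grip": 3.6, "tx": 0, "ty": 0.05, "tz": 1.5, "ax": 0, "ay": 0, "az": 0}, {"grip": 3.6, "tx": 0, "ty": 0, "tz": 1.5, "ax": 0, "ay": 0, "az": 0}, {"grip": 3.6, "tx": 0, "ty": 0, "tz": 1, "ax": 0, "ay": 0, "az": 0}, {"grip": 3.6, "tx": 0, "ty": 0, "tz": 0.6, "ax": 0, "ay": 0, "az": 0}, {"grip": 3.6, "tx": 0, "ty": 0, "tz": 0, "ax": 0, "ay": 0, "az": 0}, {"grip": 3.6, "tx": 0, "ty": 0, "tz": 0, "ax": 0, "ay": 0, "az": 0}]'

```text
time: 17.32
tool_pos: [474.3, -23.8, 25.0]
tcp_rot: [179.8, 0.0, 83.8]
ft_force: [-0.3, -0.2, 1.0]
finger_gap: 36.0
```

```bash
python3 show.py w15
```

```text
17.32 [474.3 -23.8  25. ] [1.7981e+02 5.0000e-02 8.3750e+01] F [-0.3 -0.2  1. ] 36.0 [ -9.    0.  115.9  -0.   63.9  -2.8]
```

View pics/w15.png

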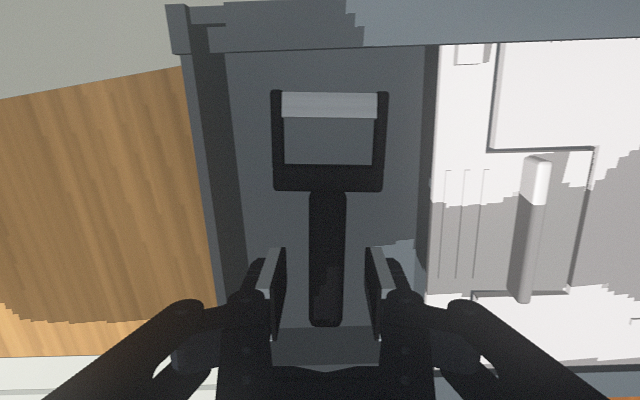

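Request:
step_arm --plan '[{"grip": 3.6, "tx": 0, "ty": 0, "tz": 0.5, "ax": 0, "ay": 0, "az": 0}, {"grip": 3.6, "tx": 0, "ty": 0, "tz": 0.4, "ax": 0, "ay": 0, "az": 0}, {"grip": 3.6, "tx": 0, "ty": 0, "tz": 0.3, "ax": 0, "ay": 0, "az": 0}, {"grip": 3.6, "tx": 0, "ty": 0, "tz": 0, "ax": 0, "ay": 0, "az": 0}, {"grip": 3.6, "tx": 0, "ty": 0, "tz": 0, "ax": 0, "ay": 0, "az": 0}]'

```text
time: 17.78
tool_pos: [474.1, -23.8, 12.7]
tcp_rot: [179.8, 0.0, 83.7]
ft_force: [0.2, 0.4, 0.1]
finger_gap: 35.8
```

Request:
step_arm --plan '[{"grip": 3.6, "tx": 0, "ty": 0, "tz": 0.2, "ax": 0, "ay": 0, "az": 0}, {"grip": 3.6, "tx": 0, "ty": 0, "tz": 0.2, "ax": 0, "ay": 0, "az": 0}, {"grip": 3.6, "tx": 0, "ty": 0, "tz": 0, "ax": 0, "ay": 0, "az": 0}, {"grip": 3.6, "tx": 0, "ty": 0, "tz": 0, "ax": 0, "ay": 0, "az": 0}]'

```text
time: 18.12
tool_pos: [474.2, -23.8, 8.8]
tcp_rot: [179.8, 0.0, 83.7]
ft_force: [-0.6, -0.2, 0.1]
finger_gap: 35.9
```

Request:
step_arm --plan '[{"grip": 3.6, "tx": 0, "ty": 0, "tz": 0.15, "ax": 0, "ay": 0, "az": 0}, {"grip": 1, "tx": 0, "ty": 0, "tz": 0, "ax": 0, "ay": 0, "az": 0}, {"grip": 1, "tx": 0, "ty": 0, "tz": 0, "ax": 0, "ay": 0, "az": 0}, {"grip": 1, "tx": 0, "ty": 0, "tz": 0, "ax": 0, "ay": 0, "az": 0}, {"grip": 1, "tx": 0, "ty": 0, "tz": 0, "ax": 0, "ay": 0, "az": 0}, {"grip": 1, "tx": 0, "ty": 0, "tz": 0, "ax": 0, "ay": 0, "az": 0}]' --newtons 25

```text
time: 18.62
tool_pos: [474.4, -23.9, 7.5]
tcp_rot: [179.8, 0.1, 83.7]
ft_force: [0.3, 0.1, -0.1]
finger_gap: 17.2
```

Request:
step_arm --plan '[{"grip": 1, "tx": 0, "ty": 0, "tz": -0.4, "ax": 0, "ay": 0, "az": 0}, {"grip": 1, "tx": 0, "ty": 0, "tz": -0.8, "ax": 0, "ay": 0, "az": 0}, {"grip": 1, "tx": 0, "ty": 0, "tz": -1, "ax": 0, "ay": 0, "az": 0}, {"grip": 1, "tx": 0, "ty": 0, "tz": -1, "ax": 0, "ay": 0, "az": 0}, {"grip": 1, "tx": 0, "ty": 0, "tz": 0, "ax": 0, "ay": 0, "az": 0}]'

```text
time: 19.03
tool_pos: [475.9, -23.8, 42.3]
tcp_rot: [179.6, 0.0, 83.7]
ft_force: [-0.6, 1.4, 1.3]
finger_gap: 17.1
```

```bash
python3 show.py w16
```

```text
19.03 [475.9 -23.8  42.3] [1.7958e+02 3.0000e-02 8.3680e+01] F [-0.6  1.4  1.3] 17.1 [ -9.   -1.6 115.4  -0.   65.7  -2.7]
```

View pics/w16.png

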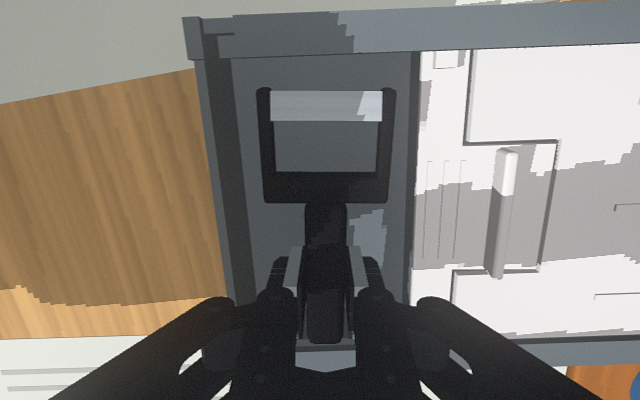

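Run:
```python
from hp import *
p,r=cur()
plan(np.array([476,-23.8,130]),r,3)
plan(np.array([434,285,100]),r,9,(np.array([476,-23.8,130]),r))
```

```text
from [475.8 -23.8  41.5] dp [ 0.2 -0.  88.5] rot deg [0. 0. 0.] per row [0. 0. 0.]
0 t(cm) [-1.000e-03  3.000e-02 -2.951e+00]
1 t(cm) [-1.000e-03  3.000e-02 -2.951e+00]
2 t(cm) [-1.000e-03  3.000e-02 -2.951e+00]
from [476.  -23.8 130. ] dp [-42.  308.8 -30. ] rot deg [0. 0. 0.] per row [0. 0. 0.]
0 t(cm) [ 3.359 -0.844  0.325]
1 t(cm) [ 3.359 -0.844  0.325]
2 t(cm) [ 3.359 -0.844  0.325]
3 t(cm) [ 3.359 -0.844  0.325]
4 t(cm) [ 3.359 -0.844  0.325]
5 t(cm) [ 3.359 -0.844  0.325]
6 t(cm) [ 3.359 -0.844  0.325]
7 t(cm) [ 3.359 -0.844  0.325]
8 t(cm) [ 3.359 -0.844  0.325]
```

Request:
step_arm --plan '[{"grip": 1, "tx": 0, "ty": 0, "tz": -2, "ax": 0, "ay": 0, "az": 0}, {"grip": 1, "tx": 0, "ty": 0, "tz": -2.5, "ax": 0, "ay": 0, "az": 0}, {"grip": 1, "tx": 0, "ty": 0, "tz": -2.5, "ax": 0, "ay": 0, "az": 0}, {"grip": 1, "tx": 0, "ty": 0, "tz": -2, "ax": 0, "ay": 0, "az": 0}, {"grip": 1, "tx": 0, "ty": 0, "tz": 0, "ax": 0, "ay": 0, "az": 0}]'

```text
time: 19.5
tool_pos: [477.0, -24.2, 134.5]
tcp_rot: [179.3, 0.1, 83.7]
ft_force: [0.0, -1.2, -0.0]
finger_gap: 17.0
```

Request:
step_arm --plan '[{"grip": 1, "tx": 1.5, "ty": -0.4, "tz": 0.1, "ax": 0, "ay": 0, "az": 0}, {"grip": 1, "tx": 3, "ty": -0.8, "tz": 0.3, "ax": 0, "ay": 0, "az": 0}, {"grip": 1, "tx": 3.4, "ty": -0.85, "tz": 0.3, "ax": 0, "ay": 0, "az": 0}, {"grip": 1, "tx": 3.4, "ty": -0.85, "tz": 0.3, "ax": 0, "ay": 0, "az": 0}, {"grip": 1, "tx": 3.4, "ty": -0.85, "tz": 0.3, "ax": 0, "ay": 0, "az": 0}, {"grip": 1, "tx": 3.4, "ty": -0.85, "tz": 0.3, "ax": 0, "ay": 0, "az": 0}, {"grip": 1, "tx": 3.4, "ty": -0.85, "tz": 0.3, "ax": 0, "ay": 0, "az": 0}, {"grip": 1, "tx": 3.4, "ty": -0.85, "tz": 0.3, "ax": 0, "ay": 0, "az": 0}]'

```text
time: 20.17
tool_pos: [438.0, 232.2, 106.2]
tcp_rot: [179.8, 0.1, 83.7]
ft_force: [0.9, -0.5, 0.1]
finger_gap: 17.4
```

Request:
step_arm --plan '[{"grip": 1, "tx": 3, "ty": -0.7, "tz": 0.3, "ax": 0, "ay": 0, "az": 0}, {"grip": 1, "tx": 2, "ty": -0.5, "tz": 0.2, "ax": 0, "ay": 0, "az": 0}, {"grip": 1, "tx": 0, "ty": 0, "tz": 0, "ax": 0, "ay": 0, "az": 0}, {"grip": 1, "tx": 0, "ty": 0, "tz": 0, "ax": 0, "ay": 0, "az": 0}]'

```text
time: 20.5
tool_pos: [431.6, 282.3, 101.0]
tcp_rot: [179.8, 0.1, 83.8]
ft_force: [-0.1, -0.5, -0.6]
finger_gap: 17.3
```

```bash
python3 show.py w17
```

```text
20.5 [431.6 282.3 101. ] [1.7983e+02 1.0000e-01 8.3830e+01] F [-0.1 -0.5 -0.6] 17.3 [ 27.6   0.3 106.8  -0.2  72.8  33.8]
```

View pics/w17.png

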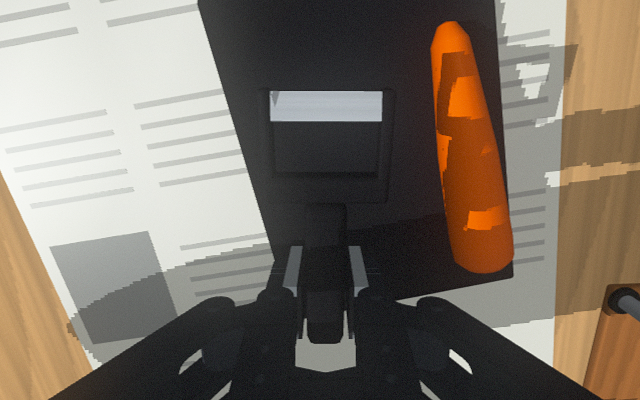

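Run:
```python
from hp import *
T=np.load("T.npy")
for uv in((200,10),(272,265),(400,300),(512,276),(496,10),(431,30),(512,268)): print(uv,ray("wrist",uv,8,T).round(1))
```

```text
(200, 10) [366.8 412.5   8. ]
(272, 265) [384. 235.   8.]
(400, 300) [480.3 193.2   8. ]
(512, 276) [567.8 205.3   8. ]
(496, 10) [547.6 393.2   8. ]
(431, 30) [507.7 386.3   8. ]
(512, 268) [567.4 212.4   8. ]
```

Request:
step_arm --plan '[{"grip": 1, "tx": 0, "ty": 0, "tz": 1.5, "ax": 0, "ay": 0, "az": 0}, {"grip": 1, "tx": 0, "ty": 0, "tz": 2, "ax": 0, "ay": 0, "az": 0}, {"grip": 1, "tx": 0, "ty": 0, "tz": 2, "ax": 0, "ay": 0, "az": 0}, {"grip": 1, "tx": 0, "ty": 0, "tz": 1.5, "ax": 0, "ay": 0, "az": 0}, {"grip": 1, "tx": 0, "ty": 0, "tz": 0.8, "ax": 0, "ay": 0, "az": 0}, {"grip": 1, "tx": 0, "ty": 0, "tz": 0.3, "ax": 0, "ay": 0, "az": 0}, {"grip": 1, "tx": 0, "ty": 0, "tz": 0, "ax": 0, "ay": 0, "az": 0}, {"grip": 1, "tx": 0, "ty": 0, "tz": 0, "ax": 0, "ay": 0, "az": 0}]'

```text
time: 21.22
tool_pos: [433.4, 281.5, 21.7]
tcp_rot: [179.7, 0.0, 83.6]
ft_force: [0.3, -0.6, -0.3]
finger_gap: 17.3
```

Request:
step_arm --plan '[{"grip": 1, "tx": 0, "ty": 0, "tz": 0.3, "ax": 0, "ay": 0, "az": 0}, {"grip": 1, "tx": 0, "ty": 0, "tz": 0.3, "ax": 0, "ay": 0, "az": 0}, {"grip": 1, "tx": 0, "ty": 0, "tz": 0.2, "ax": 0, "ay": 0, "az": 0}, {"grip": 1, "tx": 0, "ty": 0, "tz": 0, "ax": 0, "ay": 0, "az": 0}, {"grip": 1, "tx": 0, "ty": 0, "tz": 0, "ax": 0, "ay": 0, "az": 0}]'

```text
time: 21.63
tool_pos: [433.8, 282.6, 14.1]
tcp_rot: [179.7, -0.1, 83.7]
ft_force: [0.5, 3.2, 4.4]
finger_gap: 16.8
```

Request:
step_arm --plan '[{"grip": 1, "tx": 0, "ty": 0, "tz": 0.1, "ax": 0, "ay": 0, "az": 0}, {"grip": 1, "tx": 0, "ty": 0, "tz": 0, "ax": 0, "ay": 0, "az": 0}, {"grip": 1, "tx": 0, "ty": 0, "tz": 0, "ax": 0, "ay": 0, "az": 0}]'

```text
time: 21.88
tool_pos: [433.9, 282.8, 13.2]
tcp_rot: [179.6, -0.1, 83.7]
ft_force: [1.6, 4.3, 5.0]
finger_gap: 17.2
```

Request:
step_arm --plan '[{"grip": 2.5, "tx": 0, "ty": 0, "tz": 0, "ax": 0, "ay": 0, "az": 0}, {"grip": 4, "tx": 0, "ty": 0, "tz": 0, "ax": 0, "ay": 0, "az": 0}, {"grip": 4, "tx": 0, "ty": 0, "tz": 0, "ax": 0, "ay": 0, "az": 0}, {"grip": 4, "tx": 0, "ty": 0, "tz": 0, "ax": 0, "ay": 0, "az": 0}, {"grip": 4, "tx": 0, "ty": 0, "tz": -0.5, "ax": 0, "ay": 0, "az": 0}, {"grip": 4, "tx": 0, "ty": 0, "tz": -1, "ax": 0, "ay": 0, "az": 0}, {"grip": 4, "tx": 0, "ty": 0, "tz": -2, "ax": 0, "ay": 0, "az": 0}, {"grip": 4, "tx": 0, "ty": 0, "tz": -2, "ax": 0, "ay": 0, "az": 0}]'

```text
time: 22.55
tool_pos: [431.8, 281.3, 67.5]
tcp_rot: [179.9, 0.1, 83.7]
ft_force: [0.1, 0.6, 0.5]
finger_gap: 40.1
```

Request:
step_arm --plan '[{"grip": 4, "tx": 0, "ty": 0, "tz": -2, "ax": 0, "ay": 0, "az": 0}, {"grip": 4, "tx": 0, "ty": 0, "tz": -3, "ax": 0, "ay": 0, "az": 0}, {"grip": 4, "tx": 0, "ty": 0, "tz": -3, "ax": 0, "ay": 0, "az": 0}, {"grip": 4, "tx": 0, "ty": 0, "tz": -2, "ax": 0, "ay": 0, "az": 0}, {"grip": 4, "tx": 0, "ty": 0, "tz": 0, "ax": 0, "ay": 0, "az": 0}, {"grip": 4, "tx": 0, "ty": 0, "tz": 0, "ax": 0, "ay": 0, "az": 0}]'

```text
time: 23.05
tool_pos: [433.3, 282.4, 169.6]
tcp_rot: [179.6, -0.1, 83.7]
ft_force: [0.6, 0.2, -1.4]
finger_gap: 39.9
```

```bash
python3 show.py w18
python3 - <<'E'
from hp import *
im=snapshot("top"); cv2.imwrite("pics/t18.png",im[:,:,::-1])
im=snapshot("scene"); cv2.imwrite("pics/s18.png",cv2.resize(im[120:300,110:470,::-1],None,fx=2.2,fy=2.2,interpolation=cv2.INTER_CUBIC))
E
```

```text
23.05 [433.3 282.4 169.6] [ 1.7956e+02 -1.0000e-01  8.3680e+01] F [ 0.6  0.2 -1.4] 39.9 [ 27.5  -3.7 103.1  -0.2  80.1  33.9]
```

View pics/w18.png

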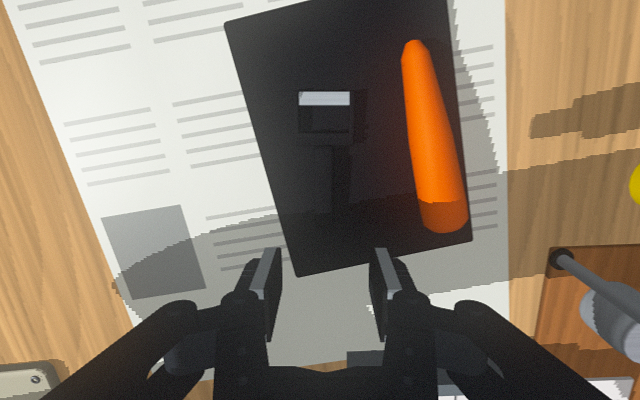

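View pics/s18.png

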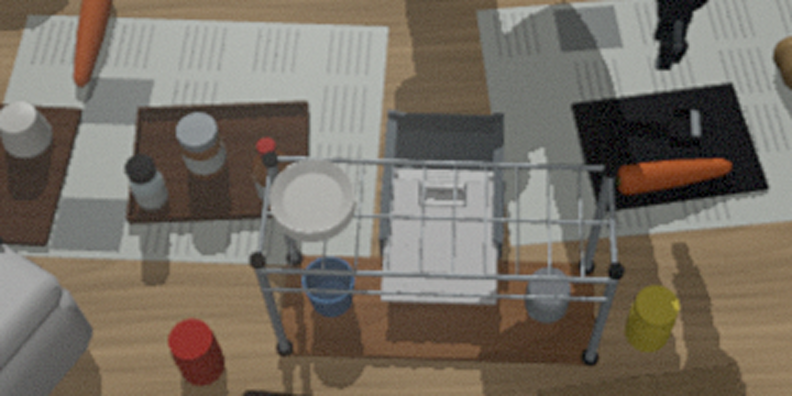

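View pics/t18.png

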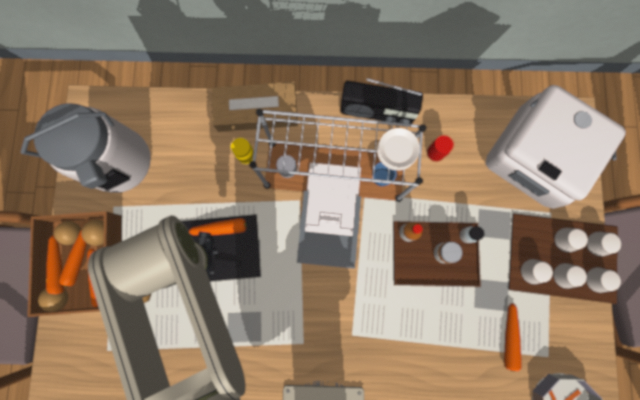

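Run:
```python
from hp import *
print("jar cap",ray("top",(449,252.5),92).round(1),"tray centre 471.6,-310")
print("cover front edge y0", ray("top",(329,235),44).round(1),"shut",rk(-156,0,44).round(1))
s=sense(); print(s["ft_force"],s["qd"].round(2))
T=np.load("T.npy")
print("peeler blade", ray("wrist",(325,98),15,T).round(1),"handle end",ray("wrist",(341,222),15,T).round(1))
hand_in()
```

```text
jar cap [ 471.2 -322.2   92. ] tray centre 471.6,-310
cover front edge y0 [512.7  -7.6  44. ] shut [435.    1.8  44. ]
[ 0.42823634 -0.4079825  -0.34463341] [-0.04  0.63  0.34 -0.04 -0.15 -0.02]
peeler blade [440.3 352.2  15. ] handle end [443.  240.7  15. ]
the job is handed in; nothing more can be done
```

I moved the jar to the tray, opened the cover and laid the peeler flat on the black board, then handed the job in at about 23 s of the 64 s. No verdict was reported, so these are my own last checks.

- **Jar:** it stands upright in the tray, about 12 mm from the centre, and is let go. I lifted it out from under the shelf with a 45° tilted grip and set it down by force feedback.
- **Cover:** I pressed the tongue with about 7 N and pushed the cover back until it hit its stop. Two camera checks disagree slightly:
  - Before the peeler move, the cover's hinge line was about 2 mm short of its fully open position.
  - In the last picture, a rough pixel reading of the front edge gave about 78 mm of travel, against the 75 mm needed at the end. I put the gap to the stop down to reading and calibration error of a few millimetres.
- **Peeler:** the wrist camera shows it lying flat on the free half of the board, roughly 30 mm from the board's middle and clear of the carrot.
- **Bystanders and arm:** the soy bottle, pepper jar, tin, cup and carrot look unmoved. I judged that by eye and did not re-measure them. The gripper was about 170 mm above the table and touching nothing.

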